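Pin the column clamp shut

ROBOT

A 6-joint arm with a two-finger parallel gripper is mounted at the origin on a cart in front of the work surface, level with it; the furniture and walls round the work are solid. World frame = base frame: x ahead of the robot, y to its left, z up, the work surface at z = 0. Lengths are in m, angles in rad, forces in N, time in s.
With the tool pointing down it reaches from about 0.35 to 0.975 m from the base axis. Payload 4.9 kg.
Tool frame: the origin (TCP) lies at the very end of the fingers, on their centre line; the grasp point (between the pads) lies 19 mm behind it; x points along the fingers, z is the direction in which the jaws open and shut, and the axes are right-handed (so a half turn about x gives the same grasp; the last joint's range is limited). The gripper opens to 85 mm and grips with 20 to 120 N. Pads are 22 mm wide; open, the fingers measure 114 mm over their backs; the gripper's body (76 mm by 85 mm) begins 54 mm behind the grasp point. The pads swing forward as they close: fully open they stand 13 mm farther back than shut.
Start: joints at [-1.443, 0.053, 1.613, -0, 1.476, -0.119], TCP at [0.153, -0.606, 0.231] pointing down, gripper open.
Joint ranges: [-3.01, 3.01], [-1.01, 2.22], [0.06, 2.58], [-1.02, 4.17], [0.09, 2.62], [-3.14, 3.14]. Speed limits (rad/s): [2.57, 2.57, 3.14, 3.14, 3.14, 3.14].

INTERFACE

Orientations are given as [roll, pitch, yaw] about the fixed x, y, z axes, in that order (R = Rz(yaw) Ry(pitch) Rx(roll)).
In Python, from rig import telemetry, optics, r, nets gives the robot as it stands. The module is installed in compiled form; this text tells all that it offers.
- The arm moves only by the tool servo_tool, never from a script. Its argument "targets" is a list of rows, each an object with "gripper": the closure, from -1 (fully open) to 1 (shut), so that 0 is half open; "linear": the shift along the tool's x, y, z in m, a list of three; "roll": the turn about the tool's x in rad. In form: [{"gripper": gripper, "linear": [tx, ty, tz], "roll": roll}, ...]. A call has 1 to 10 rows; each row is the pose to reach, as a shift and turn from the pose commanded when the call began, along the tool's axes at that moment; what a row does not reach only later rows make up. A row lasts 1/12 s, in which the tool goes at most 41.7 mm and 7.16 degrees, less where a joint would pass 70% of its speed; a pose out of reach is approached as far as the arm can. A call with a gripper value outside its range is refused whole. The fingers move at their own pace and stop on an object; "squeeze" is the grip in N (left out, the last holds). Time passes only in rows, so rows that repeat a pose let the fingers close. It gives the time, the measured TCP pose, the force and the opening at its end, in the units of the state.
- telemetry.get_obs(): the state, without advancing time (a new reading comes with each control period).
- optics.get_image(name): name is "scene" or "top" or "wrist"; returns a dict with "image" (384x512x3 uint8, blue, green, red), "mtx" (3x3 intrinsics, pixels), "k1" (the pictures are not rectified: a ray, as slopes to the right and down, at radius r is drawn at 1 + k1 r^2 times it, then the intrinsics apply), "R" (3x3) and "t" (3): a world point X has camera coordinates R X + t. Camera axes: x right, y down, z forward; pixel columns grow to the right and rows downward; lengths in m; the calibration is good to about 2 mm. A picture is of the moment at which its call begins. There is no depth.
- r.sign_off(): hands the job in, once; it reports no verdict.
Trained networks look in the newest picture that a camera, given by its name, has taken for a name from the list of things; names that differ only in an ending like _2 or _b are one class to them, and where a whole thing is asked for, a point or a joint stands for the part that bears it (a point fixed in the world has none). Each returns a list of dicts, best first, with "score" (0 to 1); they miss things now and then, are a little off and sometimes report something else, mostly with a low value. They report only what shows in the picture. A call takes as long as a camera call.
- nets.find_in(camera, name): "xyz" ([x, y, z] in m, in the coordinates of the camera as it stood for that picture, good to about 4 mm: the middle of the surface that is visible of it).
- nets.spot_point(camera, name): "xyz" ([x, y, z] in m, in the coordinates of the camera as it stood for that picture, good to about 4 mm: a listed point, or the origin of a listed thing).
The state is a dict: "time_s": time; "joints": joint angles; "qvel": joint speeds; "effort": joint torques, N m; "tcp_pos": TCP position; "ee_rot": TCP orientation; "ft_force": force on the tool from outside, world axes, zero at the start; "torque": the same for the moment, N m; "gripper_width": opening from 0.0 (shut) to 1.0 (fully open).
Only numpy, scipy, OpenCV 4.12 (cv2) and the standard library are available. Lean on these libraries where they do the work, as an engineer would, in place of code of your own. Each camera call takes 0.05 s, during which the arm holds its last target.

TASK

The chromatography column lies in its heater clamp, but the clamp's gate hangs open and its hinge pin is still in the black holder. Swing the gate in by its upright black grip until its sprung shoe meets the column, start the red-knobbed pin in the top knuckle of the fork so that it stands on the gate's tongue and let go of it, then ease the gate on in against the shoe, by feel, until the pin drops through the tongue's eye, and press the pin down until its flange sits on the fork. Be gentle: stop pushing as soon as the pin has dropped, never lean the gate hard against the pin or the column, do not ram the pin, and leave the column and everything else on the bench where they are.

Things in the scene. Friction and masses are not known exactly. Their poses are not given: they have to be found in the camera images.
- pin_grip (a point): centre of the red knob of the hinge pin; z axis along the pin, away from its tip. Bottom up: tapered nose 3 mm long, 6 mm across at the tip; steel shank 10 mm across, ending 43 mm above the tip; flange 21 mm across, 4 mm thick; red knob 17 mm across, 36 mm tall. This point is 65 mm above the tip, 18 mm below the knob's top. 28 to 46 g. The pin starts upright in the holder.
- pin_tip (a point): centre of the pin's tip, on its axis. At the start it is in the bore of the holder, a fixed black block 46 x 46 x 46 mm with a 12 mm bore from above; the pin's flange lies on the block's top.
- fork_hole (a point): centre of the hole at the top face of the fork's upper knuckle, 70 mm above the bench. x: the way the gate closes; y: from the gate's pivot to the fork. Two steel knuckles 32 x 34 mm, 13 mm thick, 14 mm apart, bores 11.2 mm, joined by a web at +y. A ball catch in the lower one stops the falling pin about 10 mm short; 8 to 15 N press it past. Home: flange on the knuckle, tip 43 mm below this point.
- gate_pivot (a point): on the gate's fixed upright hinge axis, 70 mm above the bench, 128 mm from it. The clamp is a fixed grey plate with a white heater block (62 mm tall) behind the column; all else near the fork and the gate is lower than 74 mm, but for the grip post and the pin. Once the pin has dropped the gate has 1 to 1.5 mm of play at the post, then stops on the pin: bear on it with no more than 5 N.
- gate_grip (a point): centre of the gate's upright black grip post (14 mm across, free from 64 to 110 mm above the bench), 88 mm above the bench, 72 mm from the pivot axis. The blue gate starts 0.2 to 0.5 rad open, towards the robot, and stays where it is left until its sprung shoe meets the column, about 0.12 rad short of the line from pivot to fork; from there it springs back when let go, with up to 4 N at the post.
- tongue_screw (a point): head of the screw (12 mm across) on the gate's free end, 88 mm from the pivot axis. Beyond it the gate carries a steel tongue 10 mm thick, its top 55 mm above the bench, with a 11.2 mm eye 128 mm from the pivot axis. The tongue is set by hand, so its eye sits up to 6.5 mm to either side of the gate's middle line; in the fork it is hidden, so where the eye meets the bores must be felt.
- column_mid (a point): middle of the steel column (tube 9.6 mm across, nuts at both ends, 170 mm long), which lies loose in the clamp's ledge, 50 mm above the bench, between the heater block and the gate's shoe.
- fittings_jar: brown jar with black lid, 42 mm across, bystander
- vial_loose: small white-capped vial, 12 mm across, bystander
- tube: 50 ml tube with blue cap, lying, bystander
- spanner_large: open-ended spanner, 129 mm long, bystander
- spanner_small: open-ended spanner, 101 mm long, bystander
- hex_keys: black block with hex keys, bystander
- syringe: glass syringe, lying, bystander
- cap_loose: blue screw cap, 39 mm across, bystander

How it is judged:
By the outcome, as a careful person would: the job done as asked, in the order asked, and still so for the second after the job is handed in, with the robot touching nothing.
It also fails if it takes over 72 s, if anything falls off the work surface, if the arm or the gripper's body presses on something with over 40 N, if the wrist force passes 120 N, or if a joint passes its speed limit or range.

## Working session

There is one attempt and no reset: what is moved stays moved. The work goes in short steps, Python scripts to look and compute and a tool call to move; the robot and the scene stay as the last step left them, time stands still between calls to the robot, and variables do not carry over. Pictures are saved under pics/ and viewed, and the job is handed in when it is done.

Besides the shell and the picture viewer there is one more tool, called after "Request:" by a JSON object that holds its "name" and its "arguments". servo_tool: Moves the arm, as the interface text tells. Its arguments: {"type":"object","properties":{"targets":{"type":"array"},"squeeze":{"type":"number"}},"required":["targets"]}

```bash
mkdir -p pics
cat > h.py <<'E'
import numpy as np, cv2
from rig import telemetry, optics, r, nets
from scipy.spatial.transform import Rotation as Ro
def snap(cam,fn=None):
    d=optics.get_image(cam)
    if fn: cv2.imwrite('pics/'+fn,d['image'])
    return d
def w(d,p): return np.array(d['R']).T@(np.array(p)-np.array(d['t']))
def ray(d,u,v):
    K=np.array(d['mtx']); x=np.array([(u-K[0,2])/K[0,0],(v-K[1,2])/K[1,1]])
    s=x.copy()
    for _ in range(20): s=x/(1+d['k1']*(s@s))
    R=np.array(d['R']); return -R.T@np.array(d['t']), R.T@np.array([s[0],s[1],1])
def atz(d,u,v,z):
    o,q=ray(d,u,v); return o+q*(z-o[2])/q[2]
def proj(d,X):
    c=np.array(d['R'])@np.array(X)+np.array(d['t']); s=c[:2]/c[2]; s=s*(1+d['k1']*(s@s)); K=np.array(d['mtx'])
    return np.array([K[0,0]*s[0]+K[0,2],K[1,1]*s[1]+K[1,2]])
def st():
    o=telemetry.get_obs()
    for k in ('time_s','tcp_pos','ee_rot','ft_force','torque','gripper_width','joints'): print(k,np.round(o[k],4))
    return o
E
python3 - <<'E'
from h import *
o=st()
for c in ['scene','top','wrist']:
    d=snap(c,c+'0.png'); print(c,np.round(w(d,[0,0,0]),3))
    if c=='wrist': continue
    for n in ['pin_grip','pin_tip','fork_hole','gate_pivot','gate_grip','tongue_screw','column_mid']:
        for f in nets.spot_point(c,n)[:2]: print(c,n,round(f['score'],2),np.round(w(d,f['xyz']),4))
E
```

```text
time_s 0.0
tcp_pos [ 0.1526 -0.6054  0.2301]
ee_rot [3.025  1.5687 1.701 ]
ft_force [-0.4449  0.2764  0.3162]
torque [ 0.0337 -0.0405 -0.0017]
gripper_width 1.0
joints [-1.443   0.0534  1.6143 -0.      1.476  -0.119 ]
scene [ 0.243 -0.979  1.17 ]
scene pin_grip 0.48 [0.504  0.322  0.0656]
scene fork_hole 0.69 [0.4862 0.1221 0.074 ]
scene gate_pivot 0.92 [0.4767 0.0006 0.0701]
scene gate_grip 0.2 [0.4622 0.089  0.0595]
scene tongue_screw 0.68 [0.4673 0.0868 0.0623]
scene column_mid 0.46 [0.5313 0.0658 0.0501]
top [ 0.416 -0.054  1.245]
top pin_grip 0.49 [0.502  0.3241 0.0694]
top fork_hole 0.8 [0.4948 0.1286 0.0682]
top gate_pivot 0.98 [0.4756 0.0013 0.0688]
top gate_pivot 0.35 [ 0.5428 -0.2562  0.0028]
top gate_grip 0.57 [0.4671 0.077  0.0844]
top tongue_screw 0.66 [0.4653 0.0901 0.0612]
top column_mid 0.59 [ 4.818e-01 -3.976e-01 -4.000e-04]
top column_mid 0.49 [0.5306 0.067  0.0495]
wrist [ 0.226 -0.587  0.374]
```

View pics/scene0.png

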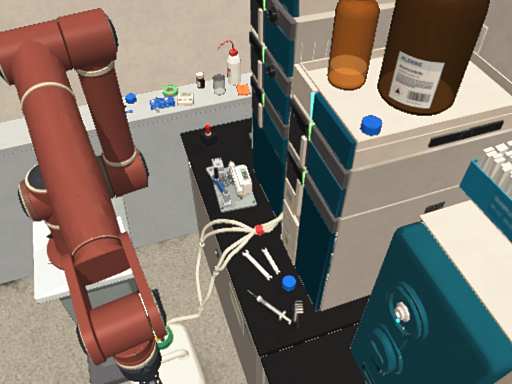

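View pics/top0.png

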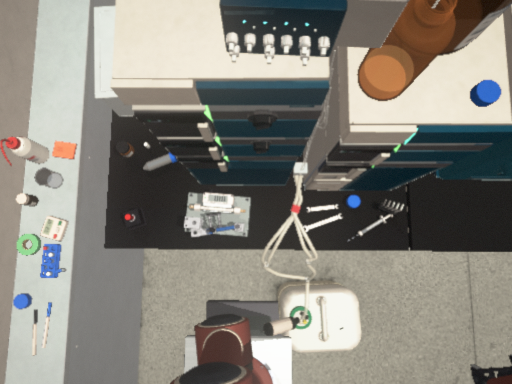

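```bash
python3 - <<'E'
import cv2
for n,(x,y,a,b) in {'top0':(210,150,400,300),'scene0':(180,120,380,262)}.items():
    i=cv2.imread(f'pics/{n}.png')[y:b,x:a]; cv2.imwrite(f'pics/{n}c.png',cv2.resize(i,None,fx=4,fy=4,interpolation=cv2.INTER_CUBIC))
E
python3 - <<'E'
import cv2
i=cv2.imread('pics/top0.png')
cv2.imwrite('pics/t1.png',cv2.resize(i[180:245,110:260],None,fx=5,fy=5,interpolation=cv2.INTER_CUBIC))
i=cv2.imread('pics/scene0.png')
cv2.imwrite('pics/s1.png',cv2.resize(i[115:225,185:275],None,fx=5,fy=5,interpolation=cv2.INTER_CUBIC))
E
```

```text
(no output)
```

View pics/t1.png

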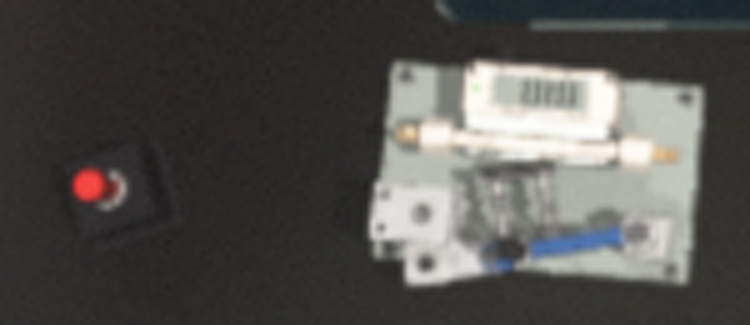

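View pics/s1.png

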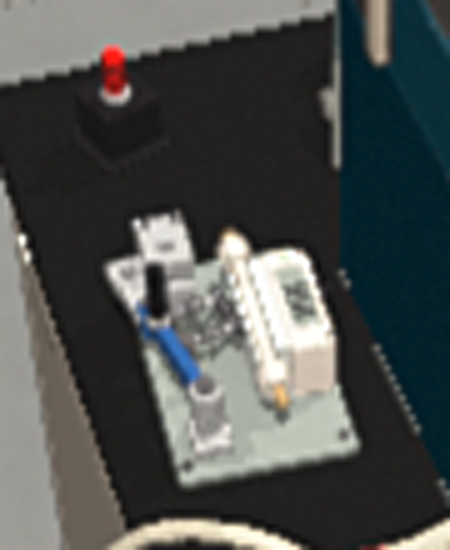

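```bash
cat >> h.py <<'E'
def tool(o=None):
    o=o or telemetry.get_obs(); return np.array(o['tcp_pos']),Ro.from_euler('xyz',o['ee_rot']).as_matrix()
def plan(target,jaw=None):
    """world target tcp, jaw dir (world, 2d) -> linear, roll"""
    p,R=tool(); l=R.T@(np.array(target)-p); roll=0
    if jaw is not None:
        j=R.T@np.array([jaw[0],jaw[1],0]); a=np.arctan2(-j[1],j[2]) 
        roll=(a+np.pi/2)%np.pi-np.pi/2
    print('linear',np.round(l,4),'roll',round(roll,4),'alt',round(roll-np.sign(roll)*np.pi,3)); return l,roll
E
python3 - <<'E'
from h import *
p,R=tool(); print(R.round(3))
plan([0.40,0.06,0.26],[1,-0.117])
d=optics.get_image('wrist'); print(d['mtx'],d['k1']); print((R.T@(w(d,[0,0,0])-p)).round(4)); print((np.array(d['R'])@R).round(3))
E
```

```text
[[-0.     0.97   0.244]
 [ 0.     0.244 -0.97 ]
 [-1.    -0.    -0.   ]]
linear [-0.0287  0.4025 -0.5855] roll -1.2076 alt 1.934
[[269.92866668   0.         248.23699412]
 [  0.         269.92866668 188.60518332]
 [  0.           0.           1.        ]] -0.024750129101036383
[-0.1431  0.0759 -0.0005]
[[-0.    -0.002  1.   ]
 [-0.293 -0.956 -0.002]
 [ 0.956 -0.293 -0.   ]]
```

View pics/wrist0.png

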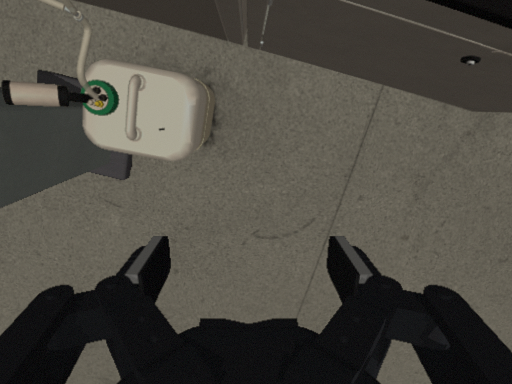

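Request:
{"name": "servo_tool", "arguments": {"targets": [{"gripper": -1, "linear": [-0.03, 0.2, -0.29], "roll": -0.6}, {"gripper": -1, "linear": [-0.03, 0.4, -0.585], "roll": -1.2}, {"gripper": -1, "linear": [-0.03, 0.4, -0.585], "roll": -1.2}, {"gripper": -1, "linear": [-0.03, 0.4, -0.585], "roll": -1.2}, {"gripper": -1, "linear": [-0.03, 0.4, -0.585], "roll": -1.2}, {"gripper": -1, "linear": [-0.03, 0.4, -0.585], "roll": -1.2}, {"gripper": -1, "linear": [-0.03, 0.4, -0.585], "roll": -1.2}, {"gripper": -1, "linear": [-0.03, 0.4, -0.585], "roll": -1.2}, {"gripper": -1, "linear": [-0.03, 0.4, -0.585], "roll": -1.2}, {"gripper": -1, "linear": [-0.03, 0.4, -0.585], "roll": -1.2}]}}

```text
time_s: 1.73
tcp_pos: [0.2967, -0.2138, 0.25]
ee_rot: [-0.559, 1.569, -0.679]
ft_force: [0.2, -0.0, -0.3]
gripper_width: 1.002
```

Run:
```python
from h import *
st(); plan([0.40,0.06,0.26],[1,-0.117])
```

```text
time_s 1.7333
tcp_pos [ 0.2967 -0.2138  0.25  ]
ee_rot [-0.5589  1.5694 -0.6787]
ft_force [ 0.1782 -0.0338 -0.3222]
torque [-0.0423  0.0061  0.0017]
gripper_width 1.0022
joints [-8.2880e-01 -6.4920e-01  2.1424e+00  2.0000e-04  1.6470e+00 -7.0890e-01]
linear [-0.0101  0.2841  0.0698] roll -0.0033 alt 3.138
```

Request:
{"name": "servo_tool", "arguments": {"targets": [{"gripper": -1, "linear": [-0.01, 0.15, 0.06], "roll": 0}, {"gripper": -1, "linear": [-0.01, 0.29, 0.11], "roll": 0}, {"gripper": -1, "linear": [-0.01, 0.29, 0.11], "roll": 0}, {"gripper": -1, "linear": [-0.01, 0.29, 0.11], "roll": 0}, {"gripper": -1, "linear": [-0.01, 0.29, 0.11], "roll": 0}, {"gripper": -1, "linear": [-0.01, 0.29, 0.11], "roll": 0}, {"gripper": -1, "linear": [-0.01, 0.29, 0.11], "roll": 0}, {"gripper": -1, "linear": [-0.01, 0.29, 0.11], "roll": 0}, {"gripper": -1, "linear": [-0.01, 0.29, 0.11], "roll": 0}]}}

```text
time_s: 2.48
tcp_pos: [0.4425, 0.0619, 0.2598]
ee_rot: [1.683, 1.57, 1.565]
ft_force: [-1.3, -0.7, 0.5]
gripper_width: 1.002
```

Run:
```python
from h import *
st()
d=snap('wrist','w1.png')
for n in ['fork_hole','gate_pivot','gate_grip','tongue_screw','column_mid','pin_grip']:
    for f in nets.spot_point('wrist',n)[:2]: print(n,round(f['score'],2),np.round(w(d,f['xyz']),4),proj(d,w(d,f['xyz'])).round())
```

```text
time_s 2.4833
tcp_pos [0.4425 0.0619 0.2598]
ee_rot [1.6829 1.5698 1.5645]
ft_force [-1.2919 -0.7308  0.4867]
torque [-0.0238 -0.0189  0.007 ]
gripper_width 1.0023
joints [-2.8500e-02 -4.1070e-01  1.9715e+00  1.0000e-03  1.5808e+00  8.9900e-02]
fork_hole 0.84 [0.4907 0.1279 0.0676] [281. 110.]
gate_pivot 0.66 [0.4819 0.0037 0.0696] [283. 208.]
gate_grip 0.89 [0.467  0.074  0.0898] [267. 160.]
tongue_screw 0.9 [0.463  0.0876 0.066 ] [261. 146.]
column_mid 0.74 [0.5338 0.0651 0.0534] [317. 155.]
```

View pics/w1.png

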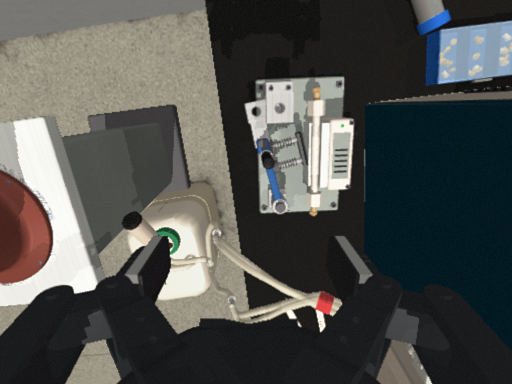

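Run:
```python
import cv2
i=cv2.imread('pics/w1.png')
cv2.imwrite('pics/w1c.png',cv2.resize(i[70:220,240:360],None,fx=5,fy=5,interpolation=cv2.INTER_CUBIC)[:,:])
```

```text
(no output)
```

View pics/w1c.png

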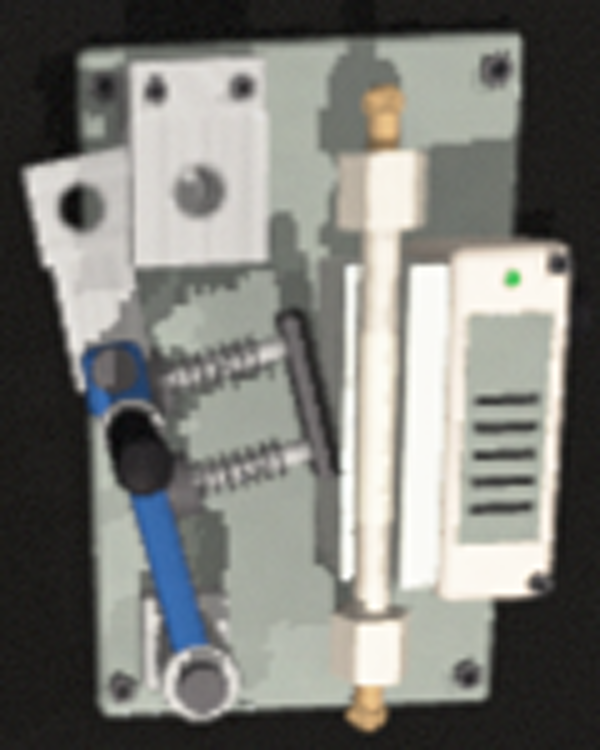

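```bash
cat > m1.py <<'E'
from h import *
d=snap('wrist')
P={}
for n,u,v,z in [('hole',279.6,107.8,.07),('eye',256,111.2,.055),('post',268.2,162.8,.11),('piv',280.4,206.4,.07),('screw',263.4,143.4,.06)]:
    P[n]=atz(d,u,v,z)[:2]; print(n,P[n].round(4))
p=P['piv']
for n in P: 
    q=P[n]-p; print(n,np.linalg.norm(q).round(4),'ang from +y',np.arctan2(-q[0],q[1]).round(4))
E
python3 m1.py
```

```text
hole [0.4885 0.1258]
eye [0.4606 0.1251]
post [0.4661 0.0701]
piv [0.4778 0.0015]
screw [0.4651 0.0851]
hole 0.1247 ang from +y -0.0857
eye 0.1248 ang from +y 0.1377
post 0.0696 ang from +y 0.1693
piv 0.0 ang from +y -0.0
screw 0.0845 ang from +y 0.1503
```

Run:
```python
from h import *
plan([0.4675,0.0725,0.08],[1,-0.05])
```

```text
linear [0.1798 0.0179 0.0239] roll -0.076 alt 3.066
```

Request:
{"name": "servo_tool", "arguments": {"targets": [{"gripper": 0.2, "linear": [0.03, 0.018, 0.024], "roll": 0}, {"gripper": 0.2, "linear": [0.06, 0.018, 0.024], "roll": 0}, {"gripper": 0.2, "linear": [0.09, 0.018, 0.024], "roll": 0}, {"gripper": 0.2, "linear": [0.12, 0.018, 0.024], "roll": 0}, {"gripper": 0.2, "linear": [0.13, 0.018, 0.024], "roll": 0}, {"gripper": 0.2, "linear": [0.13, 0.018, 0.024], "roll": 0}, {"gripper": 0.2, "linear": [0.13, 0.018, 0.024], "roll": 0}]}}

```text
time_s: 3.47
tcp_pos: [0.468, 0.0732, 0.1304]
ee_rot: [0.091, 1.57, -0.033]
ft_force: [-0.1, 0.2, 0.5]
gripper_width: 0.401
```

Run:
```python
from h import *
st()
d=snap('wrist','w2.png')
for n in ['fork_hole','gate_pivot','gate_grip','tongue_screw','column_mid','pin_grip']:
    for f in nets.spot_point('wrist',n)[:2]: print(n,round(f['score'],2),np.round(w(d,f['xyz']),4),proj(d,w(d,f['xyz'])).round())
plan([0.4675,0.0725,0.08],[1,-0.05])
```

```text
time_s 3.4667
tcp_pos [0.468  0.0732 0.1304]
ee_rot [ 0.0915  1.5704 -0.0333]
ft_force [-0.0698  0.1609  0.507 ]
torque [ 0.0289 -0.0372  0.0253]
gripper_width 0.4006
joints [-0.0022 -0.2368  2.0558 -0.      1.3222  0.1226]
fork_hole 0.92 [0.4901 0.127  0.0694] [268. 133.]
gate_pivot 0.65 [0.4773 0.0054 0.0712] [268. 276.]
gate_grip 0.6 [0.4671 0.0743 0.0907] [246. 213.]
tongue_screw 0.7 [0.4655 0.0873 0.0654] [242. 186.]
column_mid 0.6 [0.5315 0.0636 0.0513] [321. 198.]
linear [ 0.0511 -0.0012 -0.001 ] roll -0.074 alt 3.068
```

View pics/w2.png

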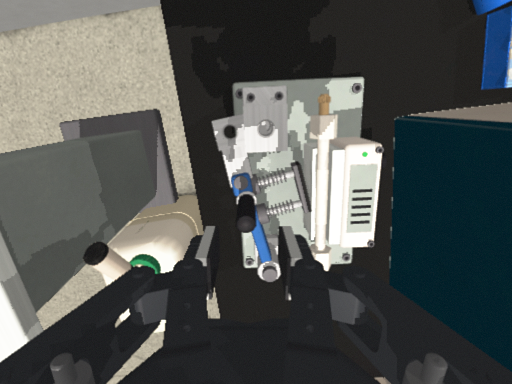

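Run:
```python
import cv2
i=cv2.imread('pics/w2.png')
cv2.imwrite('pics/w2c.png',cv2.resize(i[70:290,190:390],None,fx=4,fy=4,interpolation=cv2.INTER_CUBIC)[:,:])
```

```text
(no output)
```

View pics/w2c.png

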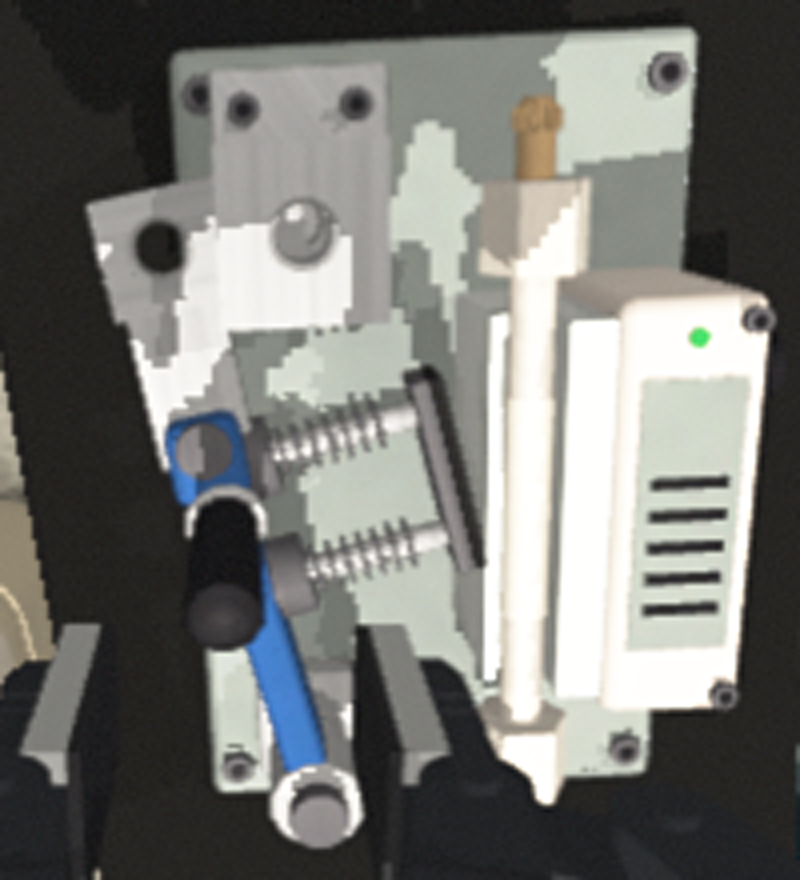

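```bash
sed -e "s/for n,u,v,z in .*:/for n,u,v,z in [('hole',265.2,128,.07),('eye',229.8,131.3,.055),('post',245.3,222.5,.11),('piv',269.8,272.3,.07),('screw',240.8,181.8,.06)]:/" m1.py > m2.py; python3 m2.py
```

```text
hole [0.4894 0.1314]
eye [0.4619 0.1311]
post [0.4676 0.0755]
piv [0.4802 0.0078]
screw [0.4653 0.0899]
hole 0.1239 ang from +y -0.0744
eye 0.1247 ang from +y 0.1473
post 0.0689 ang from +y 0.1837
piv 0.0 ang from +y -0.0
screw 0.0834 ang from +y 0.1789
```

Request:
{"name": "servo_tool", "arguments": {"targets": [{"gripper": 0.2, "linear": [0.02, -0.001, -0.001], "roll": 0}, {"gripper": 0.2, "linear": [0.05, -0.001, -0.001], "roll": 0}, {"gripper": 0.2, "linear": [0.05, -0.001, -0.001], "roll": 0}, {"gripper": 0.2, "linear": [0.05, -0.001, -0.001], "roll": 0}]}}

```text
time_s: 4.2
tcp_pos: [0.465, 0.0727, 0.0784]
ee_rot: [-3.023, 1.567, 3.137]
ft_force: [-0.1, -0.4, 0.0]
gripper_width: 0.4
```

Run:
```python
from h import *
st()
d=snap('wrist','w3.png')
```

```text
time_s 4.2
tcp_pos [0.465  0.0727 0.0784]
ee_rot [-3.0226  1.5666  3.1366]
ft_force [-0.1209 -0.3882  0.0387]
torque [ 0.0421  0.0277 -0.0284]
gripper_width 0.3996
joints [-0.0031 -0.1733  2.0961  0.      1.223   0.1208]
```

View pics/w3.png

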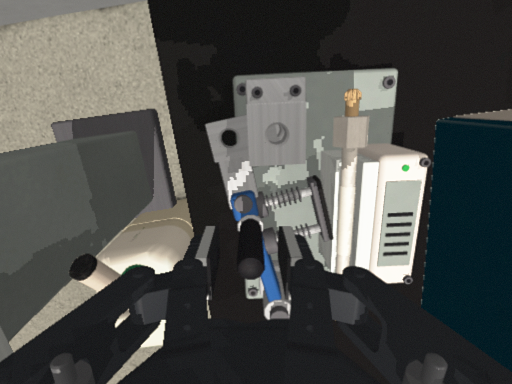

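Request:
{"name": "servo_tool", "arguments": {"targets": [{"gripper": 0.2, "linear": [0, 0, 0.004], "roll": 0}, {"gripper": 0.2, "linear": [0, 0, 0.008], "roll": 0}, {"gripper": 0.2, "linear": [0, 0, 0.011], "roll": 0}, {"gripper": 0.2, "linear": [0, 0, 0.013], "roll": 0}, {"gripper": 0.2, "linear": [0, 0, 0.013], "roll": 0}]}}

```text
time_s: 4.67
tcp_pos: [0.4805, 0.071, 0.0805]
ee_rot: [0.07, 1.569, -0.054]
ft_force: [-0.6, -0.2, -0.3]
gripper_width: 0.398
```

Run:
```python
from h import *
st()
d=snap('wrist','w4.png')
cv2.imwrite('pics/w4c.png',cv2.resize(d['image'][70:330,190:390],None,fx=3,fy=3,interpolation=cv2.INTER_CUBIC)[:,:])
```

```text
time_s 4.6667
tcp_pos [0.4805 0.071  0.0805]
ee_rot [ 0.0704  1.5693 -0.0537]
ft_force [-0.6369 -0.2278 -0.2998]
torque [-0.0076 -0.0122 -0.1074]
gripper_width 0.3976
joints [-6.7000e-03 -1.4090e-01  2.0638e+00 -1.0000e-04  1.2172e+00  1.1750e-01]
```

View pics/w4c.png

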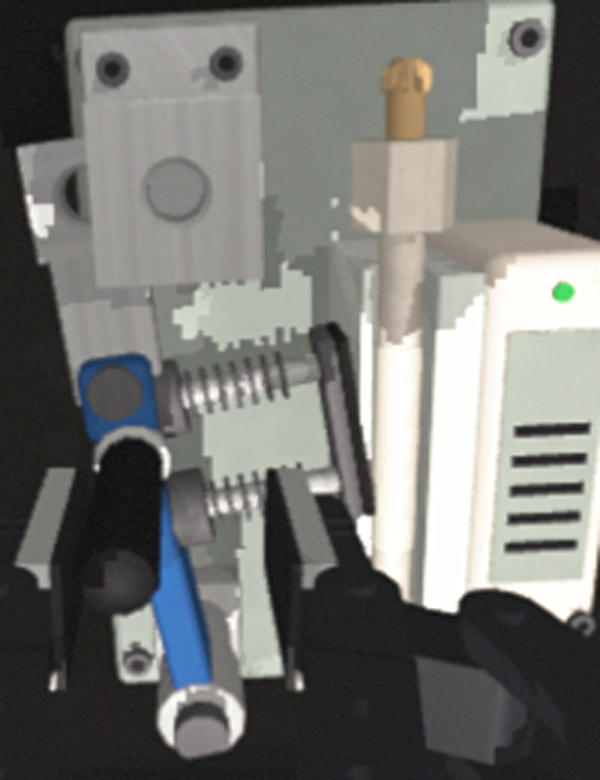

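Request:
{"name": "servo_tool", "arguments": {"targets": [{"gripper": 0.2, "linear": [0, 0, 0.001], "roll": 0}, {"gripper": 0.2, "linear": [0, 0, 0.002], "roll": 0}, {"gripper": 0.2, "linear": [0, 0, 0.003], "roll": 0}, {"gripper": 0.2, "linear": [0, 0, 0.003], "roll": 0}]}}

```text
time_s: 5.05
tcp_pos: [0.4825, 0.0707, 0.0797]
ee_rot: [2.732, 1.571, 2.608]
ft_force: [-0.2, -0.3, -0.2]
gripper_width: 0.399
```

```bash
cat > v.py <<'E'
from h import *
import sys
st()
d=snap('wrist',sys.argv[1]+'.png')
cv2.imwrite('pics/'+sys.argv[1]+'c.png',cv2.resize(d['image'][70:330,190:390],None,fx=3,fy=3,interpolation=cv2.INTER_CUBIC)[:,:])
E
python3 v.py w5
```

```text
time_s 5.05
tcp_pos [0.4825 0.0707 0.0797]
ee_rot [2.7315 1.5707 2.6075]
ft_force [-0.1772 -0.3243 -0.1511]
torque [-0.0279  0.0233 -0.0214]
gripper_width 0.399
joints [-0.0073 -0.1335  2.0588  0.      1.2164  0.1167]
```

View pics/w5c.png

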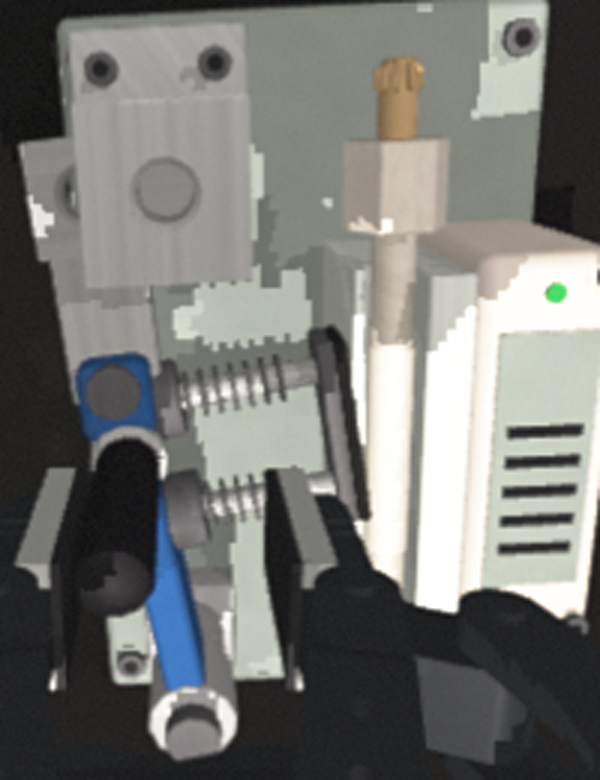

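Request:
{"name": "servo_tool", "arguments": {"targets": [{"gripper": 0.2, "linear": [0, 0, 0.0005], "roll": 0}, {"gripper": 0.2, "linear": [0, 0, 0.001], "roll": 0}, {"gripper": 0.2, "linear": [0, 0, 0.0015], "roll": 0}, {"gripper": 0.2, "linear": [0, 0, 0.0015], "roll": 0}, {"gripper": 0.2, "linear": [0, 0, 0.0015], "roll": 0}]}}

```text
time_s: 5.52
tcp_pos: [0.4839, 0.0705, 0.0796]
ee_rot: [-2.933, 1.571, -3.057]
ft_force: [-1.4, 0.2, -0.6]
gripper_width: 0.397
```

```bash
python3 v.py w6
```

```text
time_s 5.5167
tcp_pos [0.4839 0.0705 0.0796]
ee_rot [-2.9334  1.5707 -3.0574]
ft_force [-1.404   0.1626 -0.6079]
torque [ 0.046   0.0427 -0.0268]
gripper_width 0.3971
joints [-0.0076 -0.13    2.0556 -0.      1.216   0.1164]
```

View pics/w6c.png

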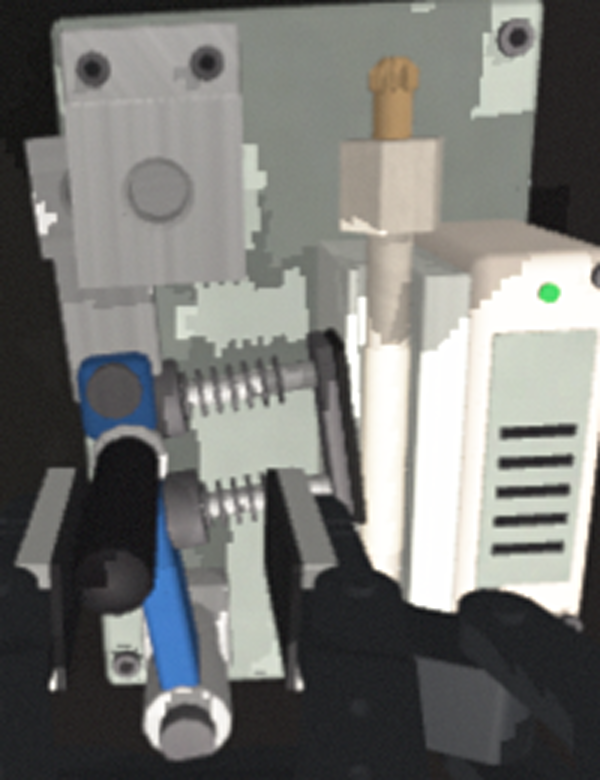

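Request:
{"name": "servo_tool", "arguments": {"targets": [{"gripper": 0.2, "linear": [0, 0, 0.0005], "roll": 0}, {"gripper": 0.2, "linear": [0, 0, 0.001], "roll": 0}, {"gripper": 0.2, "linear": [0, 0, 0.0015], "roll": 0}, {"gripper": 0.2, "linear": [0, 0, 0.0015], "roll": 0}, {"gripper": 0.2, "linear": [0, 0, 0.0015], "roll": 0}]}}

```text
time_s: 5.98
tcp_pos: [0.4854, 0.0703, 0.0797]
ee_rot: [2.98, 1.571, 2.856]
ft_force: [-1.1, 1.7, -1.0]
gripper_width: 0.396
```

```bash
python3 v.py w7
```

```text
time_s 5.9833
tcp_pos [0.4854 0.0703 0.0797]
ee_rot [2.9804 1.5707 2.8564]
ft_force [-1.0736  1.6981 -0.9798]
torque [ 0.0974  0.0911 -0.0455]
gripper_width 0.3963
joints [-0.008  -0.1262  2.0522  0.      1.2157  0.116 ]
```

View pics/w7c.png

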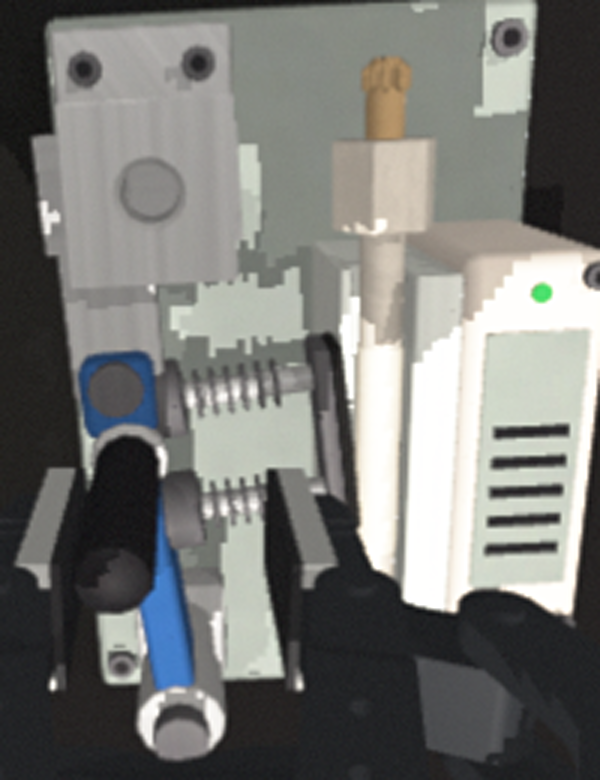

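```bash
cat > m3.py <<'E'
from h import *
d=snap('wrist')
P={}
for n,u,v,z in [('hole',152,190,.07),('piv',180,735,.07),('screw',116,388,.062),('post',113,588,.11)]:
    P[n]=atz(d,190+u/3-.3,70+v/3-.3,z)[:2]; print(n,P[n].round(4))
p=P['piv']
for n in P: 
    q=P[n]-p; print(n,np.linalg.norm(q).round(4),'ang from +y',np.arctan2(-q[0],q[1]).round(4))
E
python3 m3.py
```

```text
hole [0.4895 0.1315]
piv [0.4793 0.0077]
screw [0.4761 0.0911]
post [0.4765 0.0738]
hole 0.1243 ang from +y -0.082
piv 0.0 ang from +y -0.0
screw 0.0835 ang from +y 0.0374
post 0.0662 ang from +y 0.0419
```

Request:
{"name": "servo_tool", "arguments": {"targets": [{"gripper": 0.2, "linear": [0, 0, 0.0005], "roll": 0}, {"gripper": 0.2, "linear": [0, 0, 0.001], "roll": 0}, {"gripper": 0.2, "linear": [0, 0, 0.001], "roll": 0}, {"gripper": 0.2, "linear": [0, 0, 0.001], "roll": 0}]}}

```text
time_s: 6.42
tcp_pos: [0.4864, 0.0702, 0.0797]
ee_rot: [2.889, 1.571, 2.765]
ft_force: [-0.7, 1.0, 0.2]
gripper_width: 0.399
```

```bash
python3 v.py w8
```

```text
time_s 6.4167
tcp_pos [0.4864 0.0702 0.0797]
ee_rot [2.8886 1.5706 2.7646]
ft_force [-0.6525  1.0217  0.2393]
torque [0.1839 0.1992 0.0074]
gripper_width 0.3991
joints [-8.2000e-03 -1.2370e-01  2.0500e+00  1.0000e-04  1.2154e+00  1.1580e-01]
```

View pics/w8c.png

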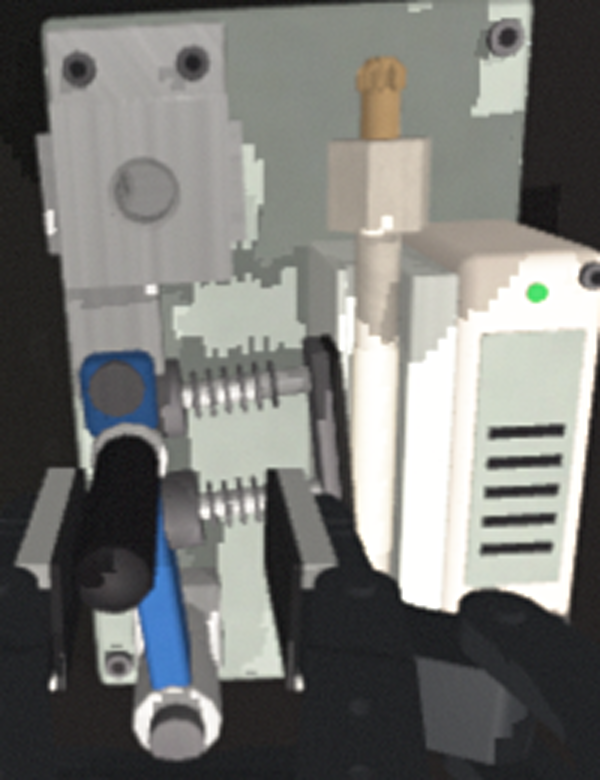

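Request:
{"name": "servo_tool", "arguments": {"targets": [{"gripper": 0.2, "linear": [0, 0, -0.005], "roll": 0}, {"gripper": 0.2, "linear": [0, 0, -0.01], "roll": 0}, {"gripper": 0.2, "linear": [-0.04, 0, -0.01], "roll": 0}, {"gripper": 0.2, "linear": [-0.08, 0, -0.01], "roll": 0}, {"gripper": 0.1, "linear": [-0.1, 0.04, -0.01], "roll": 0}, {"gripper": 0.1, "linear": [-0.1, 0.08, 0.0], "roll": 0}, {"gripper": 0.1, "linear": [-0.1, 0.12, 0.01], "roll": 0}, {"gripper": 0.1, "linear": [-0.1, 0.16, 0.02], "roll": 0}, {"gripper": 0.1, "linear": [-0.1, 0.2, 0.03], "roll": 0}, {"gripper": 0.1, "linear": [-0.1, 0.2, 0.03], "roll": 0}]}}

```text
time_s: 7.3
tcp_pos: [0.5419, 0.2702, 0.1793]
ee_rot: [1.331, 1.568, 1.212]
ft_force: [-0.4, -0.5, 0.5]
gripper_width: 0.45
```

Run:
```python
from h import *
st()
d=snap('wrist','p1.png')
for n in ['fork_hole','gate_grip','pin_grip','pin_tip','column_mid']:
    for f in nets.spot_point('wrist',n)[:2]: print(n,round(f['score'],2),np.round(w(d,f['xyz']),4),proj(d,w(d,f['xyz'])).round())
```

```text
time_s 7.3
tcp_pos [0.5419 0.2702 0.1793]
ee_rot [1.3309 1.5684 1.2115]
ft_force [-0.4349 -0.4851  0.4662]
torque [-0.0447  0.0441 -0.0056]
gripper_width 0.4497
joints [0.3388 0.0426 1.7114 0.0018 1.3861 0.4579]
fork_hole 0.6 [0.4873 0.1296 0.0706] [215. 310.]
pin_grip 0.73 [0.503  0.322  0.0687] [199. 139.]
pin_tip 0.42 [ 0.6781  0.2637 -0.0034] [358. 162.]
```

View pics/p1.png

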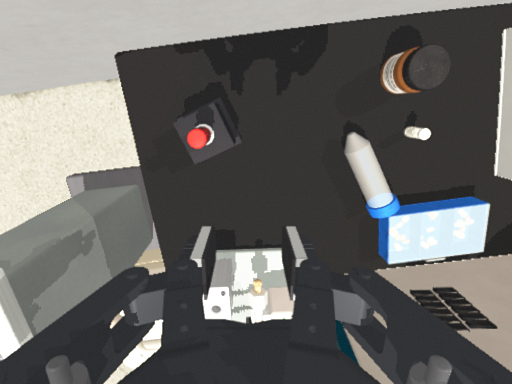

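Run:
```python
from h import *
d=snap('wrist')
i=d['image']
cv2.imwrite('pics/p1c.png',cv2.resize(i[90:180,150:260],None,fx=6,fy=6,interpolation=cv2.INTER_CUBIC))
m=(i[...,2]>130)&(i[...,1]<70)&(i[...,0]<70); m[:, :150]=0; m[:,260:]=0
ys,xs=np.nonzero(m); print(xs.min(),xs.max(),ys.min(),ys.max(),xs.mean(),ys.mean())
print(atz(d,197.5,138.5,.086))
```

```text
187 209 121 140 198.01612903225808 128.09677419354838
[0.50376475 0.31742131 0.086     ]
```

View pics/p1c.png

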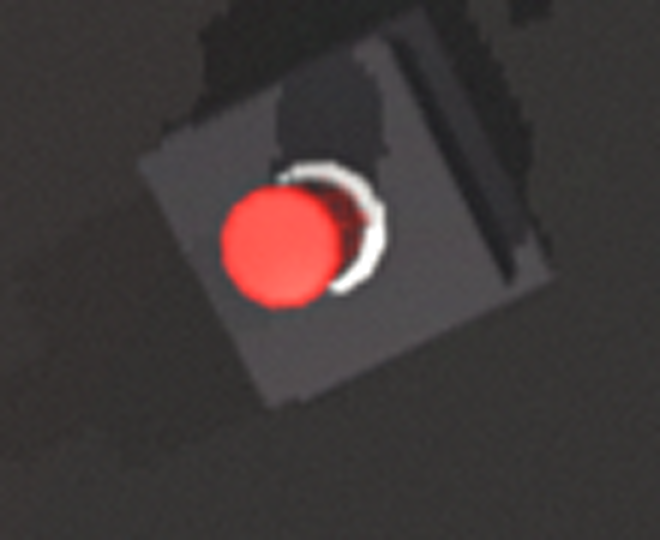

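Run:
```python
from h import *
st()
d=snap('wrist','p2.png')
i=d['image']
hsv=cv2.cvtColor(i,cv2.COLOR_BGR2HSV)
m=(i[...,2]>180)&(i[...,1]<110); m[:, :150]=0; m[:,260:]=0; m[180:]=0
ys,xs=np.nonzero(m); print(xs.min(),xs.max(),ys.min(),ys.max(),xs.mean(),ys.mean())
c=(xs.min()+xs.max())/2,(ys.min()+ys.max())/2
print(atz(d,xs.mean(),ys.mean(),.086),atz(d,*c,.086))
plan([0.503,0.32,.16],[1,-.085])
```

```text
time_s 7.65
tcp_pos [0.5407 0.2638 0.18  ]
ee_rot [-0.0223  1.5704 -0.1478]
ft_force [0.8466 0.3362 0.434 ]
torque [ 0.0179 -0.0151 -0.0438]
gripper_width 0.4507
joints [ 3.3030e-01  3.4000e-02  1.7191e+00 -2.0000e-04  1.3881e+00  4.5580e-01]
187 206 121 140 196.26421404682273 130.2876254180602
[0.50406262 0.32446955 0.086     ] [0.50423225 0.3242657  0.086     ]
linear [ 0.02    0.051  -0.0445] roll -0.0408 alt 3.101
```

Request:
{"name": "servo_tool", "arguments": {"targets": [{"gripper": 0.1, "linear": [0.02, 0.03, -0.02], "roll": 0}, {"gripper": 0.1, "linear": [0.045, 0.057, -0.045], "roll": -0.04}, {"gripper": 0.1, "linear": [0.055, 0.057, -0.045], "roll": -0.04}, {"gripper": 0.1, "linear": [0.055, 0.057, -0.045], "roll": -0.04}, {"gripper": 0.1, "linear": [0.055, 0.057, -0.045], "roll": -0.04}, {"gripper": 0.1, "linear": [0.055, 0.057, -0.045], "roll": -0.04}]}}

```text
time_s: 8.2
tcp_pos: [0.5046, 0.3264, 0.1261]
ee_rot: [0.341, 1.569, 0.256]
ft_force: [0.6, 0.2, 1.2]
gripper_width: 0.45
```

Run:
```python
from h import *
st()
d=snap('wrist','p3.png')
i=d['image']
m=(i[...,2]>150)&(i[...,1]<110)&(i[...,0]<110)
ys,xs=np.nonzero(m); print(xs.min(),xs.max(),ys.min(),ys.max(),xs.mean(),ys.mean())
print(atz(d,xs.mean(),ys.mean(),.086))
for f in nets.spot_point('wrist','pin_grip')[:2]: print(f['score'],w(d,f['xyz']))
```

```text
time_s 8.2
tcp_pos [0.5046 0.3264 0.1261]
ee_rot [0.3411 1.5686 0.2556]
ft_force [0.5571 0.2065 1.2453]
torque [ 0.0106 -0.0106  0.0227]
gripper_width 0.4501
joints [ 4.5060e-01  8.1300e-02  1.7639e+00 -4.0000e-04  1.2943e+00  5.3620e-01]
235 502 112 227 335.4802494802495 180.34927234927235
[0.56899126 0.34637182 0.086     ]
0.73 [0.50248221 0.32187771 0.0669653 ]
0.51 [ 0.73736104  0.2993751  -0.00230771]
```

View pics/p3.png

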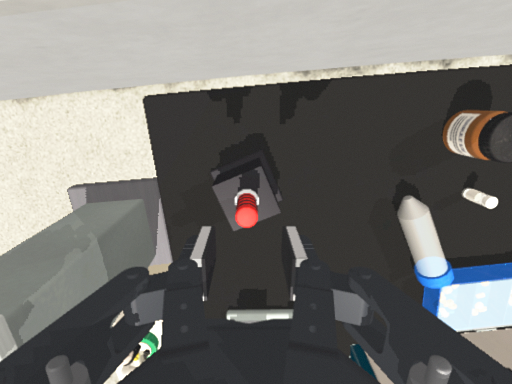

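Run:
```python
from h import *
o=st()
d=snap('wrist')
i=d['image']
cv2.imwrite('pics/p4c.png',cv2.resize(i[150:260,190:300],None,fx=6,fy=6,interpolation=cv2.INTER_CUBIC))
m=((i[...,2]>215)&(i[...,1]<110)).astype(np.uint8); m[:, :210]=0; m[:,280:]=0; m[260:]=0
ys,xs=np.nonzero(m); print(xs.min(),xs.max(),ys.min(),ys.max(),xs.mean(),ys.mean())
print(atz(d,xs.mean(),ys.mean(),.086))
plan([0.5035,0.322,0.055],[1,-.085])
```

```text
time_s 8.3
tcp_pos [0.505  0.3266 0.1266]
ee_rot [0.4652 1.5677 0.3796]
ft_force [-0.4068 -0.186  -0.7022]
torque [ 0.0169 -0.0205  0.0184]
gripper_width 0.4516
joints [ 4.5050e-01  8.1100e-02  1.7632e+00 -2.0000e-04  1.2942e+00  5.3620e-01]
235 256 207 227 246.64814814814815 215.15432098765433
[0.50461673 0.32552293 0.086     ]
linear [ 0.0715 -0.0048 -0.0011] roll -0.0008 alt 3.141
```

View pics/p4c.png

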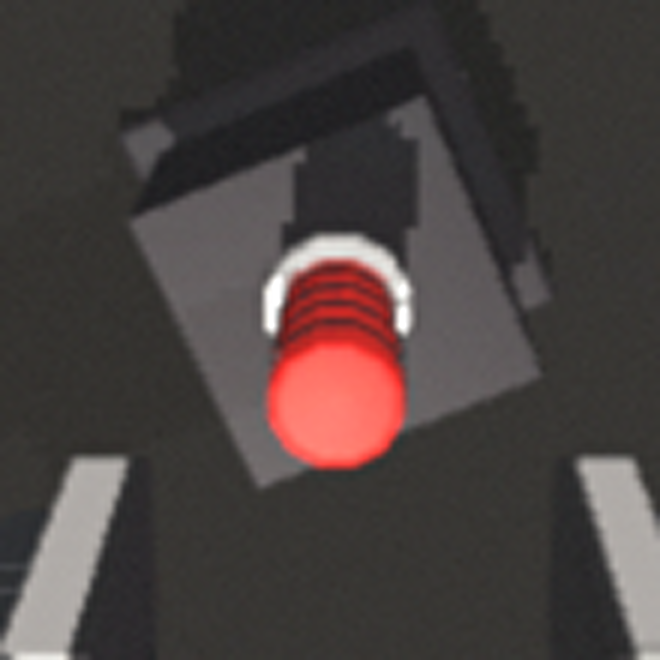

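Request:
{"name": "servo_tool", "arguments": {"targets": [{"gripper": 0.1, "linear": [0.02, -0.004, -0.002], "roll": 0}, {"gripper": 0.1, "linear": [0.04, -0.004, -0.002], "roll": 0}, {"gripper": 0.1, "linear": [0.06, -0.004, -0.002], "roll": 0}, {"gripper": 0.1, "linear": [0.071, -0.004, -0.002], "roll": 0}, {"gripper": 0.1, "linear": [0.071, -0.004, -0.002], "roll": 0}, {"gripper": 0.1, "linear": [0.071, -0.004, -0.002], "roll": 0}]}}

```text
time_s: 8.85
tcp_pos: [0.5013, 0.323, 0.0539]
ee_rot: [-2.494, 1.571, -2.579]
ft_force: [0.1, 0.2, 0.3]
gripper_width: 0.449
```

```bash
python3 v.py p5
```

```text
time_s 8.85
tcp_pos [0.5013 0.323  0.0539]
ee_rot [-2.4943  1.5705 -2.5788]
ft_force [0.1472 0.2024 0.2742]
torque [ 0.0128 -0.0299  0.0079]
gripper_width 0.4491
joints [ 0.4477  0.1585  1.8123 -0.      1.171   0.5322]
```

View pics/p5c.png

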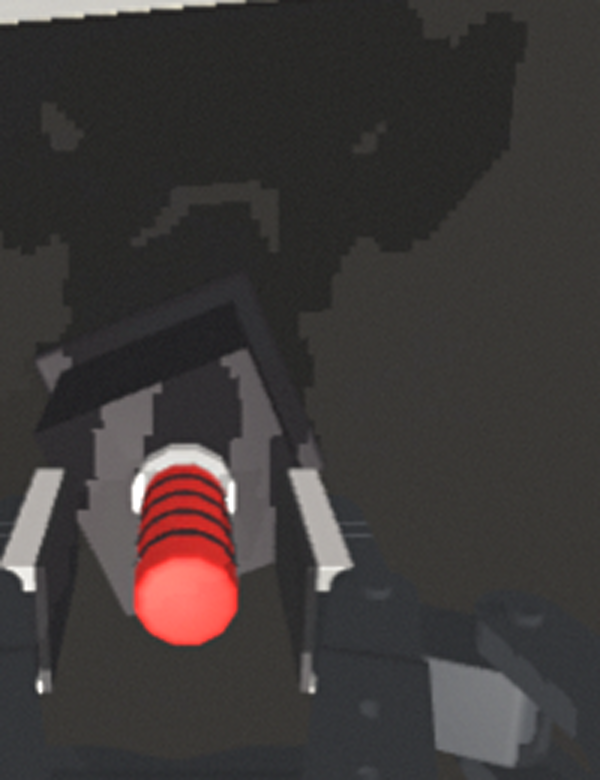

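Request:
{"name": "servo_tool", "arguments": {"targets": [{"gripper": 0.3, "linear": [0, 0, 0.0018], "roll": 0}, {"gripper": 0.6, "linear": [0, 0, 0.0018], "roll": 0}, {"gripper": 1, "linear": [0, 0, 0.0018], "roll": 0}, {"gripper": 1, "linear": [0, 0, 0.0018], "roll": 0}, {"gripper": 1, "linear": [0, 0, 0.0018], "roll": 0}, {"gripper": 1, "linear": [0, 0, 0.0018], "roll": 0}], "squeeze": 30}}

```text
time_s: 9.4
tcp_pos: [0.504, 0.3237, 0.0556]
ee_rot: [0.478, 1.568, 0.394]
ft_force: [-0.9, -0.3, 4.9]
gripper_width: 0.187
```

```bash
python3 v.py p6
```

```text
time_s 9.4
tcp_pos [0.504  0.3237 0.0556]
ee_rot [0.4778 1.5678 0.3939]
ft_force [-0.9408 -0.2556  4.8637]
torque [-0.1214  0.0618 -0.0316]
gripper_width 0.1872
joints [ 4.4680e-01  1.6010e-01  1.8074e+00 -2.0000e-04  1.1711e+00  5.3070e-01]
```

View pics/p6c.png

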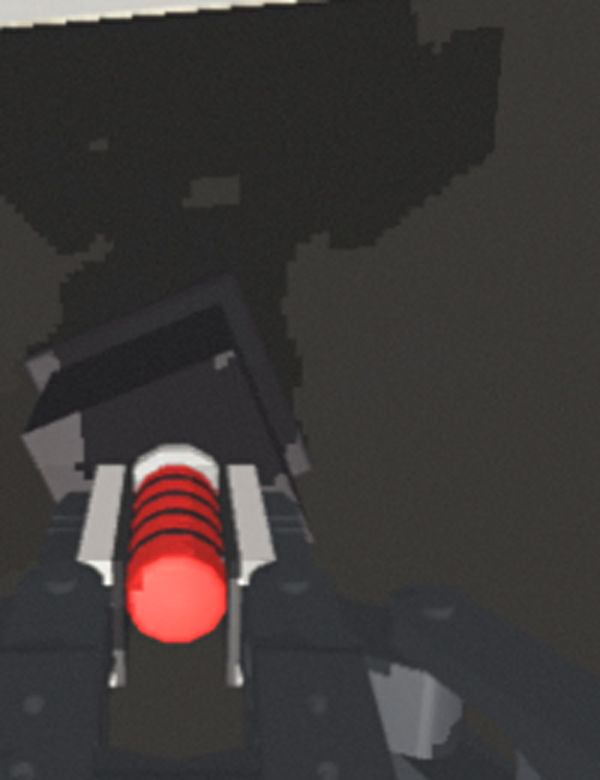

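Request:
{"name": "servo_tool", "arguments": {"targets": [{"gripper": 1, "linear": [-0.015, 0, 0], "roll": 0}, {"gripper": 1, "linear": [-0.05, 0, 0], "roll": 0}, {"gripper": 1, "linear": [-0.085, 0, 0], "roll": 0}, {"gripper": 1, "linear": [-0.12, 0, 0], "roll": 0}, {"gripper": 1, "linear": [-0.12, 0, 0], "roll": 0}]}}

```text
time_s: 9.87
tcp_pos: [0.5068, 0.3252, 0.183]
ee_rot: [0.536, 1.556, 0.452]
ft_force: [1.4, 1.0, 1.7]
gripper_width: 0.187
```

Run:
```python
from h import *
st(); plan([0.489,0.132,0.15],[1,-.085])
```

```text
time_s 9.8667
tcp_pos [0.5068 0.3252 0.183 ]
ee_rot [0.5363 1.5562 0.4525]
ft_force [1.4458 0.9546 1.6672]
torque [ 0.0308 -0.0796 -0.0075]
gripper_width 0.1869
joints [4.4690e-01 2.3600e-02 1.7244e+00 1.0000e-04 1.3789e+00 5.3070e-01]
linear [ 0.0316 -0.1943 -0.002 ] roll 0.0011 alt -3.141
```

Request:
{"name": "servo_tool", "arguments": {"targets": [{"gripper": 1, "linear": [0, -0.035, 0], "roll": 0}, {"gripper": 1, "linear": [0, -0.07, 0.001], "roll": 0}, {"gripper": 1, "linear": [0, -0.105, 0.002], "roll": 0}, {"gripper": 1, "linear": [0, -0.14, 0.002], "roll": 0}, {"gripper": 1, "linear": [0, -0.17, 0.002], "roll": 0}, {"gripper": 1, "linear": [0.01, -0.186, 0.002], "roll": 0}, {"gripper": 1, "linear": [0.025, -0.191, 0.002], "roll": 0}, {"gripper": 1, "linear": [0.025, -0.191, 0.002], "roll": 0}, {"gripper": 1, "linear": [0.025, -0.191, 0.002], "roll": 0}, {"gripper": 1, "linear": [0.025, -0.191, 0.002], "roll": 0}]}}

```text
time_s: 10.7
tcp_pos: [0.4889, 0.1331, 0.1491]
ee_rot: [0.754, 1.57, 0.67]
ft_force: [-0.4, 0.8, -0.1]
gripper_width: 0.191
```

```bash
cat > v2.py <<'E'
from h import *
import sys
st()
n=sys.argv[1]
d=snap('wrist',n+'.png')
cv2.imwrite('pics/'+n+'c.png',cv2.resize(d['image'][110:300,170:350],None,fx=4,fy=4,interpolation=cv2.INTER_CUBIC))
E
python3 v2.py f1
```

```text
time_s 10.7
tcp_pos [0.4889 0.1331 0.1491]
ee_rot [0.7537 1.5703 0.6702]
ft_force [-0.3862  0.8042 -0.055 ]
torque [-0.0242  0.003   0.0166]
gripper_width 0.1907
joints [ 1.1880e-01 -1.6940e-01  1.9658e+00  2.0000e-04  1.3448e+00  2.0220e-01]
```

View pics/f1c.png

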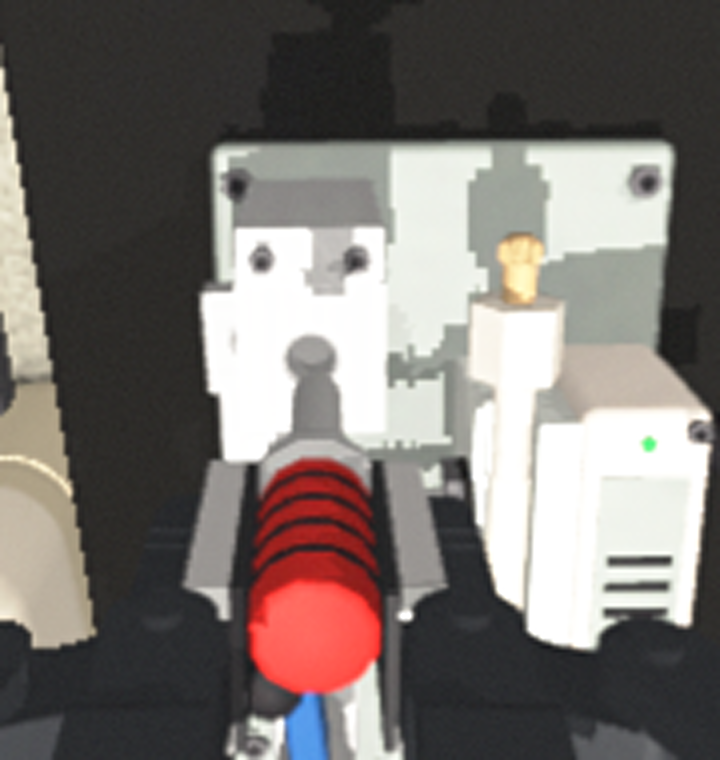

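Run:
```python
from h import *
d=snap('wrist','f2.png')
cv2.imwrite('pics/f2c.png',cv2.resize(d['image'][185:230,225:275],None,fx=14,fy=13,interpolation=cv2.INTER_CUBIC))
p,R=tool(); print(p)
for y in (0,-.001,-.002,-.003): print(y,proj(d,[p[0],p[1]+y,p[2]-.0525]),proj(d,[p[0],p[1]+y,p[2]-.0525+.043]))
print('hole',atz(d,247.5,199,.07))
```

```text
[0.48930598 0.13340549 0.14963585]
0 [247.25980191 207.82463518] [247.10099224 232.75805557]
-0.001 [247.37021758 209.02588796] [247.23862636 234.20721007]
-0.002 [247.48032278 210.2237335 ] [247.3757725  235.65114566]
-0.003 [247.59011848 211.41818276] [247.51243267 237.08988425]
hole [0.48926097 0.1311629  0.07      ]
```

View pics/f2c.png

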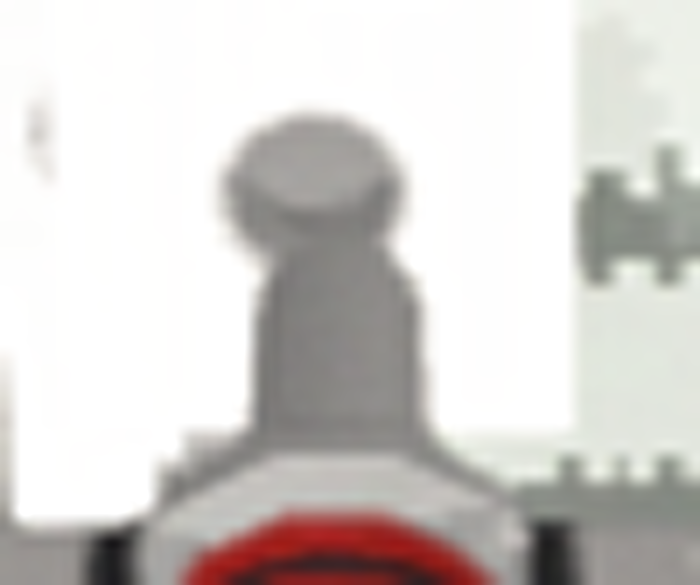

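Run:
```python
from h import *
d=snap('wrist')
p,R=tool()
t=atz(d,248.7,205.7,p[2]-.0525); h=atz(d,247.0,199.1,.07); print(p,t,h,h-t, R.T@(h-t))
k=atz(d,170+315/4-.4,110+635/4-.4,p[2]-.0525+.083); print('knob top',k)
```

```text
[0.4893389  0.13335856 0.14967619] [0.49068843 0.13508758 0.09717619] [0.48894937 0.1311244  0.07      ] [-0.00173905 -0.00396318 -0.02717619] [ 0.02717263 -0.00410295 -0.00144578]
knob top [0.49019188 0.13427226 0.18017619]
```

Request:
{"name": "servo_tool", "arguments": {"targets": [{"gripper": 1, "linear": [0, -0.004, -0.0015], "roll": 0}, {"gripper": 1, "linear": [0.01, -0.004, -0.0015], "roll": 0}, {"gripper": 1, "linear": [0.019, -0.004, -0.0015], "roll": 0}, {"gripper": 1, "linear": [0.019, -0.004, -0.0015], "roll": 0}, {"gripper": 1, "linear": [0.019, -0.004, -0.0015], "roll": 0}, {"gripper": 1, "linear": [0.019, -0.004, -0.0015], "roll": 0}]}}

```text
time_s: 11.35
tcp_pos: [0.4867, 0.1288, 0.1293]
ee_rot: [-2.982, 1.57, -3.066]
ft_force: [0.4, -0.4, -0.5]
gripper_width: 0.19
```

```bash
cat > v3.py <<'E'
from h import *
import sys
n=sys.argv[1]
st()
d=snap('wrist',n+'.png')
cv2.imwrite('pics/'+n+'c.png',cv2.resize(d['image'][185:235,222:276],None,fx=12,fy=12,interpolation=cv2.INTER_CUBIC))
E
python3 v3.py f3
```

```text
time_s 11.35
tcp_pos [0.4867 0.1288 0.1293]
ee_rot [-2.9817  1.57   -3.0657]
ft_force [ 0.4026 -0.3519 -0.504 ]
torque [ 0.0411  0.0109 -0.0283]
gripper_width 0.1902
joints [ 0.1107 -0.1556  1.9885  0.      1.3095  0.1947]
```

View pics/f3c.png

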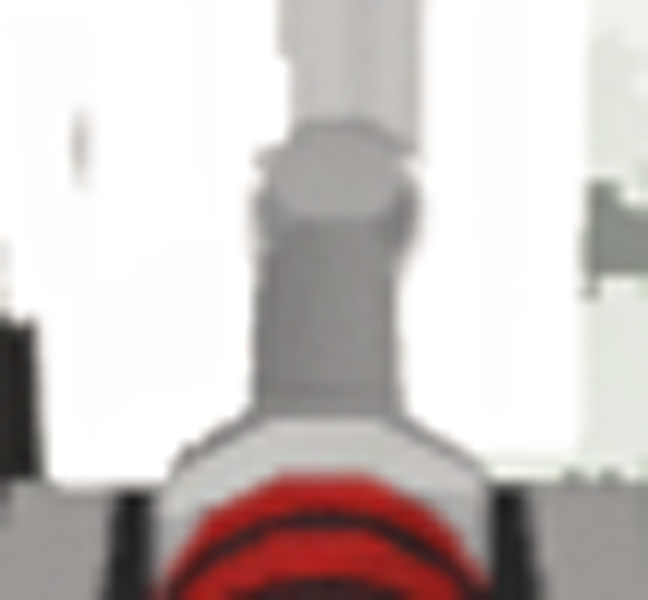

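Run:
```python
from h import *
d=snap('wrist','f4.png'); st()
p,R=tool()
h=atz(d,222+336/12-.5,185+188/12-.5,.07)
print('hole',h)
for x,y in ((330,240),(330,250)):
    t=atz(d,222+x/12-.5,185+y/12-.5,p[2]-.0525); print(t,R.T@(h-t))
for z in (0,.043): 
  q=proj(d,[p[0]+.001,p[1]+.0015,p[2]-.0525+z]); print((q+.5-[222,185])*12)
cv2.imwrite('pics/f4c.png',cv2.resize(d['image'][185:235,222:276],None,fx=12,fy=12,interpolation=cv2.INTER_LANCZOS4))
g=cv2.createCLAHE(8,(4,4)).apply(cv2.cvtColor(d['image'],cv2.COLOR_BGR2GRAY))
cv2.imwrite('pics/f4g.png',cv2.resize(g[185:235,222:276],None,fx=12,fy=12,interpolation=cv2.INTER_CUBIC))
```

```text
time_s 11.45
tcp_pos [0.4871 0.1288 0.1299]
ee_rot [0.2426 1.5704 0.1586]
ft_force [ 0.4724 -0.4253 -0.3838]
torque [ 0.0488 -0.0113  0.0127]
gripper_width 0.1866
joints [ 0.1107 -0.1561  1.9878  0.      1.3095  0.1947]
hole [0.48909455 0.13239315 0.07      ]
[0.48860001 0.13151445 0.07740684] [0.00740708 0.00091639 0.00041632]
[0.48854201 0.13083154 0.07740684] [0.00740714 0.00160176 0.00041685]
[324.31303363 257.83645199]
[325.18855461 552.8875355 ]
```

View pics/f4g.png

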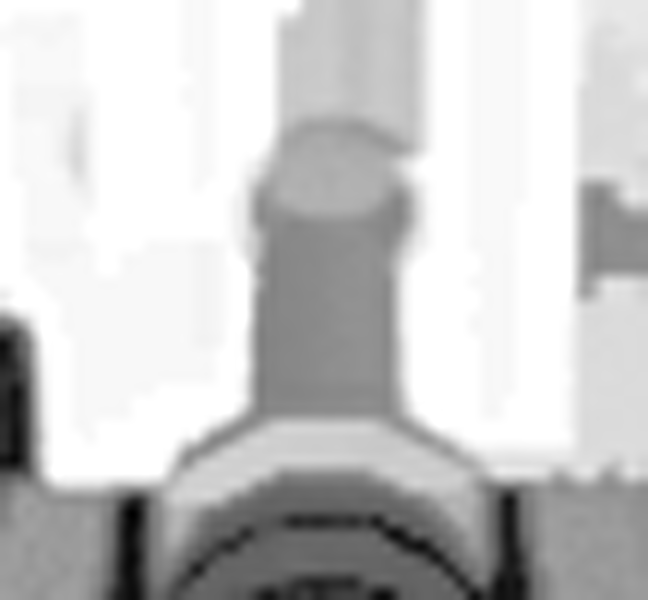

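Request:
{"name": "servo_tool", "arguments": {"targets": [{"gripper": 1, "linear": [0, 0.001, 0.0005], "roll": 0}, {"gripper": 1, "linear": [0.003, 0.001, 0.0005], "roll": 0}, {"gripper": 1, "linear": [0.005, 0.001, 0.0005], "roll": 0}, {"gripper": 1, "linear": [0.007, 0.001, 0.0005], "roll": 0}, {"gripper": 1, "linear": [0.008, 0.001, 0.0005], "roll": 0}, {"gripper": 1, "linear": [0.008, 0.001, 0.0005], "roll": 0}, {"gripper": 1, "linear": [0.008, 0.001, 0.0005], "roll": 0}]}}

```text
time_s: 12.03
tcp_pos: [0.4874, 0.1297, 0.1215]
ee_rot: [-2.961, 1.571, -3.045]
ft_force: [-0.4, -0.6, 0.5]
gripper_width: 0.186
```

```bash
python3 v3.py f5
```

```text
time_s 12.0333
tcp_pos [0.4874 0.1297 0.1215]
ee_rot [-2.9606  1.5705 -3.0446]
ft_force [-0.4083 -0.6458  0.4852]
torque [-0.0285  0.0035 -0.0078]
gripper_width 0.1857
joints [ 0.1124 -0.1447  1.9926  0.      1.294   0.1964]
```

View pics/f5c.png

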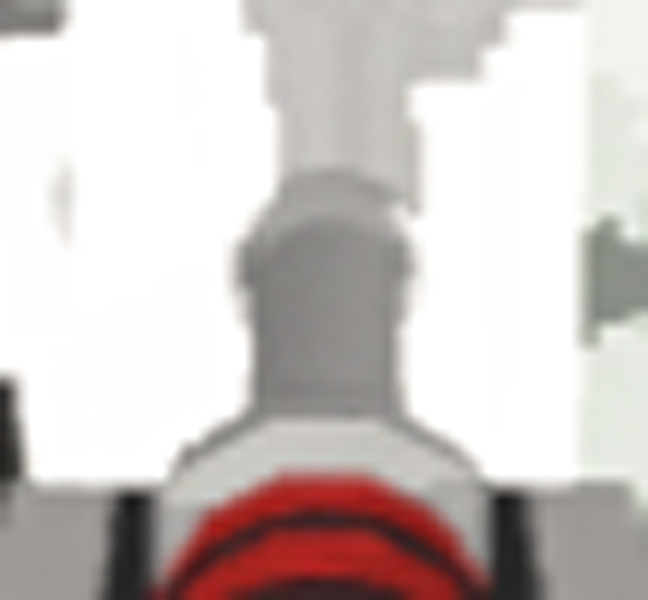

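Request:
{"name": "servo_tool", "arguments": {"targets": [{"gripper": 1, "linear": [0.001, 0.0005, 0], "roll": 0}, {"gripper": 1, "linear": [0.003, 0.0005, 0], "roll": 0}, {"gripper": 1, "linear": [0.005, 0.0005, 0], "roll": 0}, {"gripper": 1, "linear": [0.007, 0.0005, 0], "roll": 0}, {"gripper": 1, "linear": [0.007, 0.0005, 0], "roll": 0}]}}

```text
time_s: 12.5
tcp_pos: [0.4871, 0.1302, 0.114]
ee_rot: [-2.96, 1.57, -3.044]
ft_force: [1.0, -0.0, 0.1]
gripper_width: 0.19
```

```bash
python3 v3.py f6
```

```text
time_s 12.5
tcp_pos [0.4871 0.1302 0.114 ]
ee_rot [-2.9601  1.5697 -3.0441]
ft_force [ 1.001  -0.0467  0.1054]
torque [0.0134 0.0445 0.0104]
gripper_width 0.1901
joints [ 0.1134 -0.1355  1.9979  0.      1.2803  0.1975]
```

View pics/f6c.png

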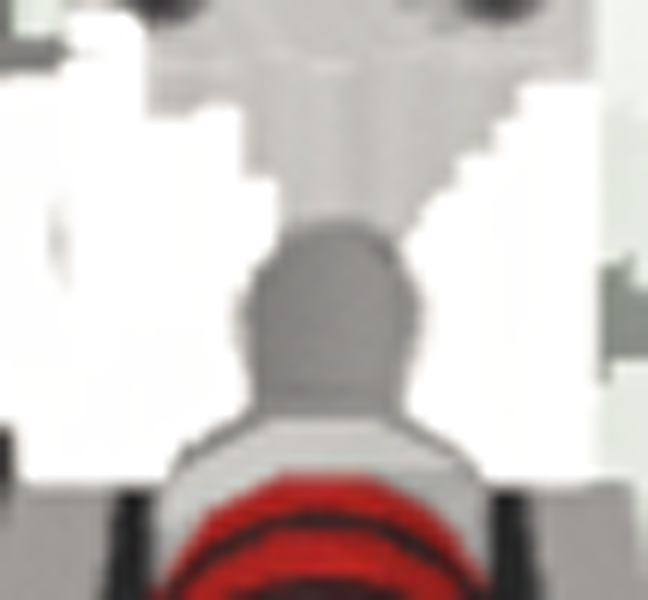

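Request:
{"name": "servo_tool", "arguments": {"targets": [{"gripper": 1, "linear": [0.001, 0, 0], "roll": 0}, {"gripper": 1, "linear": [0.002, 0, 0], "roll": 0}, {"gripper": 1, "linear": [0.003, 0, 0], "roll": 0}, {"gripper": 1, "linear": [0.004, 0, 0], "roll": 0}, {"gripper": 1, "linear": [0.005, 0, 0], "roll": 0}, {"gripper": 1, "linear": [0.005, 0, 0], "roll": 0}]}}

```text
time_s: 13.05
tcp_pos: [0.4874, 0.1302, 0.1094]
ee_rot: [-2.925, 1.57, -3.009]
ft_force: [0.5, 1.1, -0.4]
gripper_width: 0.187
```

```bash
python3 v3.py f7
```

```text
time_s 13.05
tcp_pos [0.4874 0.1302 0.1094]
ee_rot [-2.9251  1.5704 -3.0091]
ft_force [ 0.4952  1.0952 -0.42  ]
torque [-0.0331 -0.0184  0.0015]
gripper_width 0.1868
joints [ 0.1134 -0.1297  2.0009 -0.      1.2708  0.1974]
```

View pics/f7c.png

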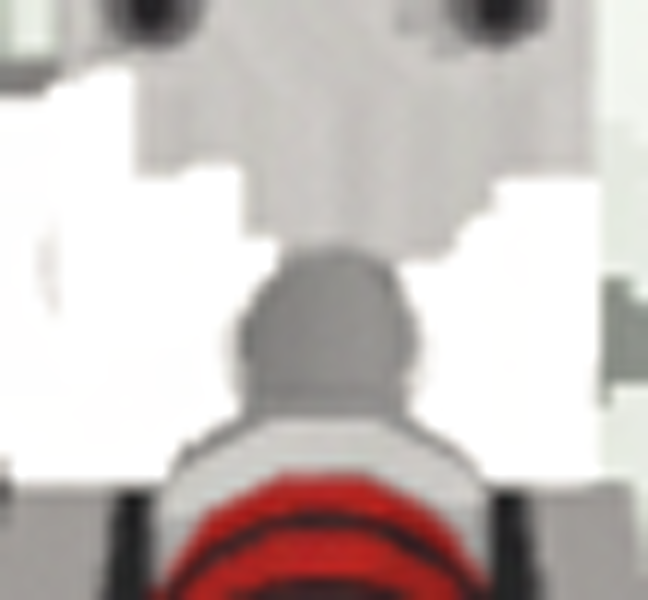

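Request:
{"name": "servo_tool", "arguments": {"targets": [{"gripper": 1, "linear": [0.0005, 0, 0], "roll": 0}, {"gripper": 1, "linear": [0.001, 0, 0], "roll": 0}, {"gripper": 1, "linear": [0.0015, 0, 0], "roll": 0}, {"gripper": 1, "linear": [0.0018, 0, 0], "roll": 0}, {"gripper": 1, "linear": [0.0018, 0, 0], "roll": 0}]}}

```text
time_s: 13.52
tcp_pos: [0.4875, 0.1302, 0.1078]
ee_rot: [-2.928, 1.571, -3.012]
ft_force: [0.2, 0.4, -0.3]
gripper_width: 0.189
```

Request:
{"name": "servo_tool", "arguments": {"targets": [{"gripper": 1, "linear": [0.0005, 0, 0], "roll": 0}, {"gripper": 1, "linear": [0.001, 0, 0], "roll": 0}, {"gripper": 1, "linear": [0.001, 0, 0], "roll": 0}]}}

```text
time_s: 13.77
tcp_pos: [0.488, 0.1303, 0.1075]
ee_rot: [0.112, 1.57, 0.028]
ft_force: [0.6, 0.1, 3.2]
gripper_width: 0.185
```

Request:
{"name": "servo_tool", "arguments": {"targets": [{"gripper": 0.5, "linear": [0, 0, 0], "roll": 0}, {"gripper": 0.2, "linear": [0, 0, 0], "roll": 0}, {"gripper": 0.1, "linear": [0, 0, 0], "roll": 0}, {"gripper": 0.1, "linear": [-0.002, 0, 0], "roll": 0}, {"gripper": 0.1, "linear": [-0.02, 0, 0], "roll": 0}, {"gripper": 0.1, "linear": [-0.05, 0, 0], "roll": 0}, {"gripper": 0.1, "linear": [-0.08, 0, 0], "roll": 0}, {"gripper": 0.1, "linear": [-0.08, 0, 0], "roll": 0}]}}

```text
time_s: 14.43
tcp_pos: [0.4911, 0.1307, 0.1941]
ee_rot: [0.201, 1.559, 0.117]
ft_force: [0.6, -0.2, 0.7]
gripper_width: 0.448
```

```bash
python3 v.py g1
```

```text
time_s 14.4333
tcp_pos [0.4911 0.1307 0.1941]
ee_rot [0.2014 1.5593 0.1174]
ft_force [ 0.5699 -0.1858  0.729 ]
torque [ 0.0052 -0.0278 -0.0622]
gripper_width 0.4485
joints [ 0.1135 -0.2142  1.927   0.      1.4173  0.1975]
```

View pics/g1.png

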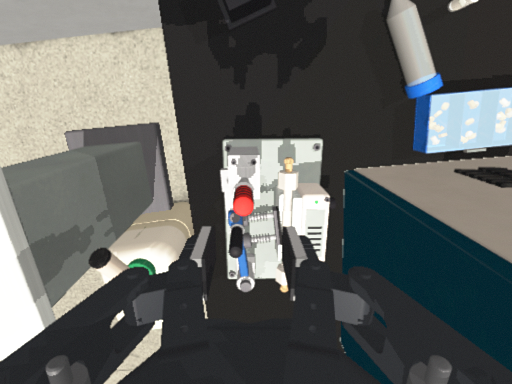

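Request:
{"name": "servo_tool", "arguments": {"targets": [{"gripper": 0.2, "linear": [0, -0.03, -0.003], "roll": 0}, {"gripper": 0.2, "linear": [0, -0.059, -0.003], "roll": 0}, {"gripper": 0.2, "linear": [0, -0.059, -0.003], "roll": 0}, {"gripper": 0.2, "linear": [0.03, -0.059, -0.003], "roll": 0}, {"gripper": 0.2, "linear": [0.06, -0.059, -0.003], "roll": 0}, {"gripper": 0.2, "linear": [0.085, -0.059, -0.003], "roll": 0}, {"gripper": 0.2, "linear": [0.102, -0.059, -0.003], "roll": 0}, {"gripper": 0.2, "linear": [0.102, -0.059, -0.003], "roll": 0}, {"gripper": 0.2, "linear": [0.102, -0.059, -0.003], "roll": 0}]}}

```text
time_s: 15.23
tcp_pos: [0.4781, 0.0719, 0.0832]
ee_rot: [-3.11, 1.567, 3.09]
ft_force: [-0.1, -0.0, 0.8]
gripper_width: 0.406
```

```bash
python3 v.py g2
```

```text
time_s 15.2333
tcp_pos [0.4781 0.0719 0.0832]
ee_rot [-3.1098  1.5668  3.0895]
ft_force [-0.0603 -0.0273  0.7537]
torque [ 0.0531  0.0215 -0.0107]
gripper_width 0.4058
joints [-4.8000e-03 -1.4640e-01  2.0638e+00  2.0000e-04  1.2283e+00  7.9000e-02]
```

View pics/g2c.png

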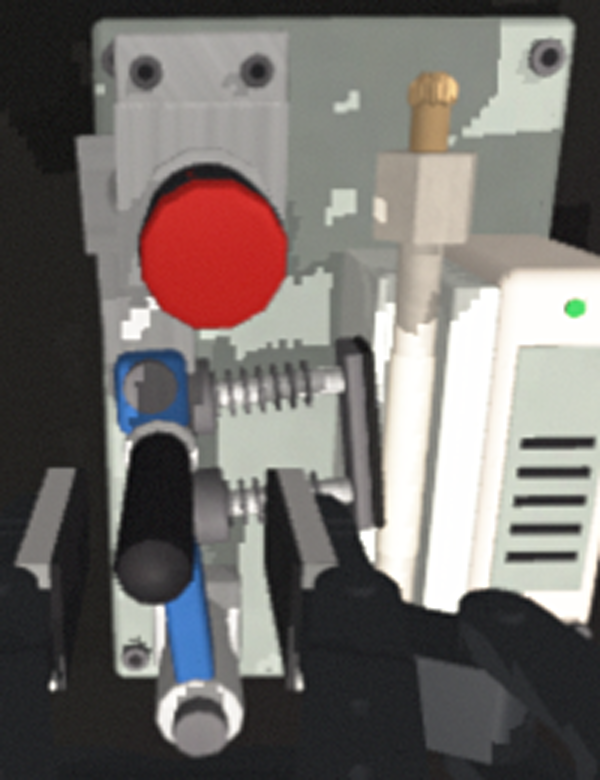

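Request:
{"name": "servo_tool", "arguments": {"targets": [{"gripper": 0.2, "linear": [0, 0, 0.003], "roll": 0}, {"gripper": 0.2, "linear": [0, 0, 0.006], "roll": 0}, {"gripper": 0.2, "linear": [0, 0, 0.007], "roll": 0}, {"gripper": 0.2, "linear": [0, 0, 0.007], "roll": 0}, {"gripper": 0.2, "linear": [0, 0, 0.008], "roll": 0}, {"gripper": 0.2, "linear": [0, 0, 0.008], "roll": 0}, {"gripper": 0.2, "linear": [0, 0, 0.008], "roll": 0}]}}

```text
time_s: 15.87
tcp_pos: [0.4879, 0.0709, 0.0851]
ee_rot: [-0.238, 1.57, -0.322]
ft_force: [0.2, 0.3, 0.9]
gripper_width: 0.403
```

```bash
python3 v.py g3
```

```text
time_s 15.8667
tcp_pos [0.4879 0.0709 0.0851]
ee_rot [-0.2385  1.5699 -0.3224]
ft_force [0.1817 0.2752 0.8583]
torque [ 0.0076  0.0419 -0.0061]
gripper_width 0.4025
joints [-6.6000e-03 -1.2800e-01  2.0438e+00 -3.0000e-04  1.2251e+00  7.7500e-02]
```

View pics/g3c.png

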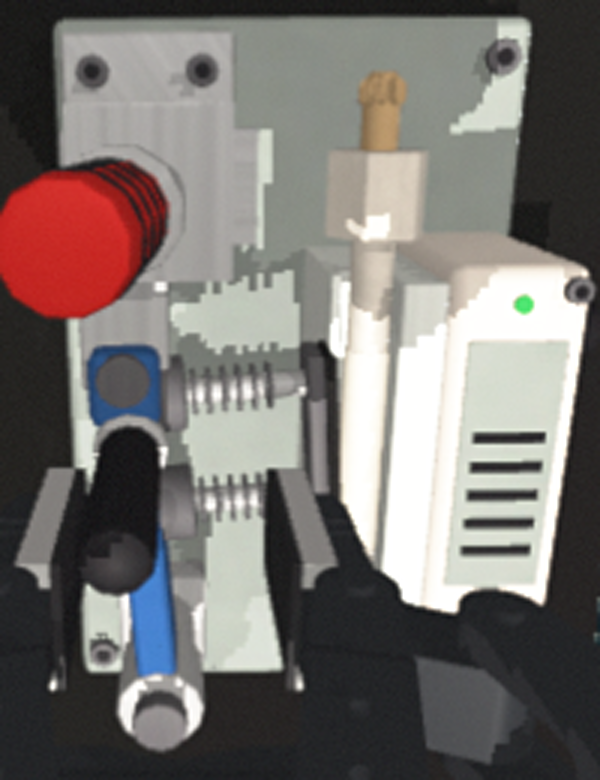

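Request:
{"name": "servo_tool", "arguments": {"targets": [{"gripper": 0.2, "linear": [0, 0, 0.0005], "roll": 0}, {"gripper": 0.2, "linear": [0, 0, 0.001], "roll": 0}, {"gripper": 0.2, "linear": [0, 0, 0.001], "roll": 0}, {"gripper": 0.2, "linear": [0, 0, 0.001], "roll": 0}]}}

```text
time_s: 16.25
tcp_pos: [0.4884, 0.0709, 0.0849]
ee_rot: [-3.131, 1.57, 3.068]
ft_force: [-1.7, 1.1, 1.3]
gripper_width: 0.402
```

```bash
python3 v.py g4
```

```text
time_s 16.25
tcp_pos [0.4884 0.0709 0.0849]
ee_rot [-3.131   1.5704  3.0682]
ft_force [-1.6798  1.1353  1.2614]
torque [0.0182 0.3232 0.0061]
gripper_width 0.4017
joints [-0.0067 -0.1254  2.0419  0.      1.2255  0.0773]
```

View pics/g4c.png

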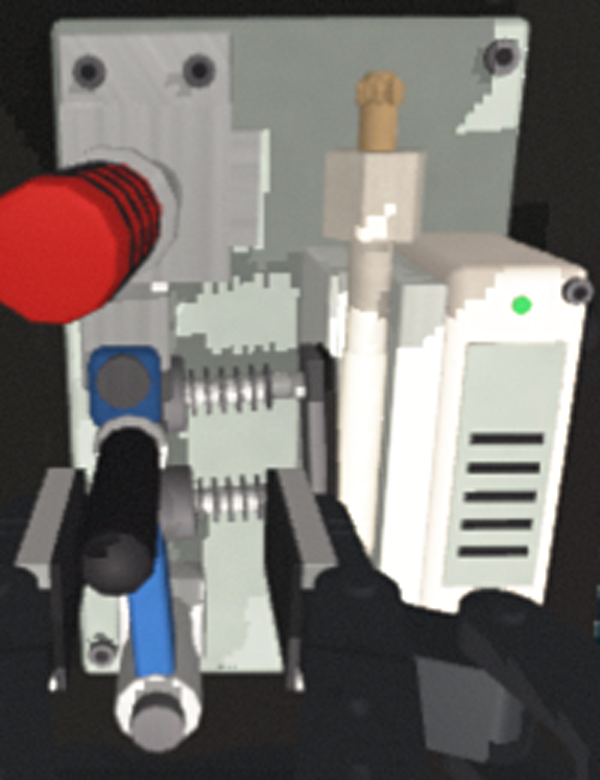

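Request:
{"name": "servo_tool", "arguments": {"targets": [{"gripper": 0.2, "linear": [0, 0, 0.0005], "roll": 0}, {"gripper": 0.2, "linear": [0, 0, 0.001], "roll": 0}, {"gripper": 0.2, "linear": [0, 0, 0.001], "roll": 0}, {"gripper": 0.2, "linear": [0, 0, 0.001], "roll": 0}]}}

```text
time_s: 16.63
tcp_pos: [0.4896, 0.071, 0.0848]
ee_rot: [1.771, 1.571, 1.687]
ft_force: [-1.2, 0.3, 1.1]
gripper_width: 0.396
```

```bash
python3 v.py g5
```

```text
time_s 16.6333
tcp_pos [0.4896 0.071  0.0848]
ee_rot [1.7713 1.5706 1.6873]
ft_force [-1.2471  0.3349  1.0588]
torque [ 0.1795  0.2344 -0.0374]
gripper_width 0.3963
joints [-6.8000e-03 -1.2280e-01  2.0396e+00  2.0000e-04  1.2248e+00  7.7200e-02]
```

View pics/g5c.png

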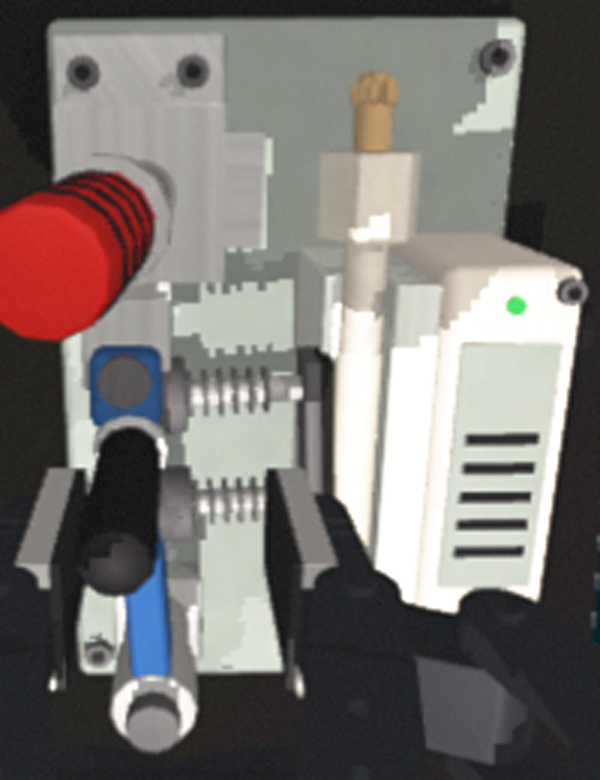

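Request:
{"name": "servo_tool", "arguments": {"targets": [{"gripper": 0.2, "linear": [0, 0, 0.0005], "roll": 0}, {"gripper": 0.2, "linear": [0, 0, 0.001], "roll": 0}, {"gripper": 0.2, "linear": [0, 0, 0.001], "roll": 0}, {"gripper": 0.2, "linear": [0, 0, 0.001], "roll": 0}]}}

```text
time_s: 17.02
tcp_pos: [0.4905, 0.0708, 0.0848]
ee_rot: [2.613, 1.571, 2.529]
ft_force: [-2.2, 1.6, 1.0]
gripper_width: 0.399
```

```bash
python3 v.py g6
```

```text
time_s 17.0167
tcp_pos [0.4905 0.0708 0.0848]
ee_rot [2.6134 1.5706 2.5294]
ft_force [-2.2021  1.627   0.9738]
torque [ 0.2604  0.2829 -0.0115]
gripper_width 0.3987
joints [-6.9000e-03 -1.2030e-01  2.0374e+00  1.0000e-04  1.2246e+00  7.7000e-02]
```

View pics/g6c.png

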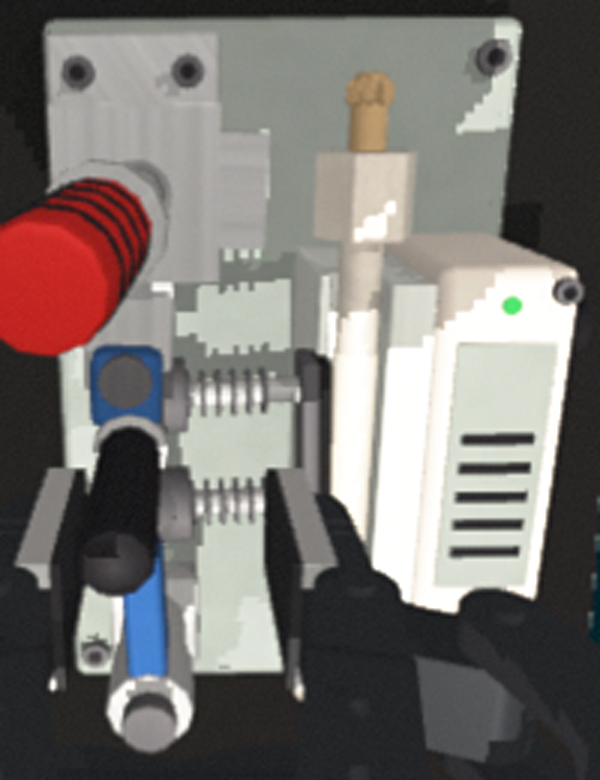

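Request:
{"name": "servo_tool", "arguments": {"targets": [{"gripper": 0.2, "linear": [0, 0, 0.0004], "roll": 0}, {"gripper": 0.2, "linear": [0, 0, 0.0008], "roll": 0}, {"gripper": 0.2, "linear": [0, 0, 0.0008], "roll": 0}, {"gripper": 0.2, "linear": [0, 0, 0.0008], "roll": 0}]}}

```text
time_s: 17.4
tcp_pos: [0.4913, 0.0707, 0.0848]
ee_rot: [2.577, 1.571, 2.493]
ft_force: [-1.9, 2.9, 0.1]
gripper_width: 0.401
```

```bash
python3 v.py g7
```

```text
time_s 17.4
tcp_pos [0.4913 0.0707 0.0848]
ee_rot [2.577  1.5707 2.493 ]
ft_force [-1.859   2.8976  0.106 ]
torque [ 0.3262  0.2139 -0.0484]
gripper_width 0.4005
joints [-7.2000e-03 -1.1830e-01  2.0356e+00  1.0000e-04  1.2244e+00  7.6900e-02]
```

View pics/g7c.png

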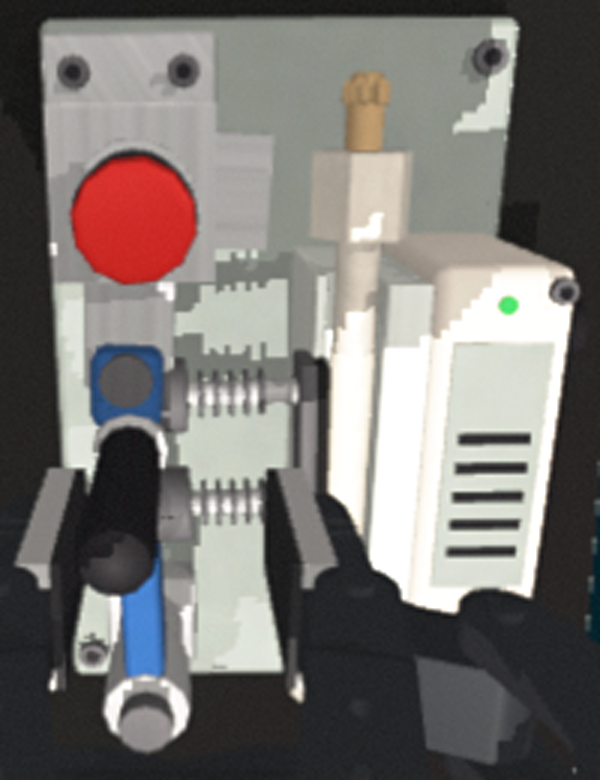

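Request:
{"name": "servo_tool", "arguments": {"targets": [{"gripper": 0.2, "linear": [0, 0, -0.002], "roll": 0}, {"gripper": 0.2, "linear": [0, 0, -0.004], "roll": 0}, {"gripper": 0.2, "linear": [0, 0, -0.008], "roll": 0}, {"gripper": 0.2, "linear": [-0.03, 0, -0.008], "roll": 0}, {"gripper": 0.2, "linear": [-0.065, 0, -0.008], "roll": 0}, {"gripper": 0.2, "linear": [-0.1, 0, -0.008], "roll": 0}, {"gripper": 1, "linear": [-0.1, 0, -0.008], "roll": 0}, {"gripper": 1, "linear": [-0.1, 0, -0.008], "roll": 0}]}}

```text
time_s: 18.12
tcp_pos: [0.4853, 0.0712, 0.1883]
ee_rot: [0.025, 1.564, -0.059]
ft_force: [0.2, -0.3, -1.5]
gripper_width: 0.129
```

Run:
```python
from h import *
st(); plan([0.488,0.1308,0.145])
d=snap('wrist','k1.png')
for n in ['pin_grip','pin_tip','fork_hole','gate_grip','tongue_screw','column_mid']:
    for f in nets.spot_point('wrist',n)[:2]: print(n,round(f['score'],2),np.round(w(d,f['xyz']),4))
```

```text
time_s 18.1167
tcp_pos [0.4853 0.0712 0.1883]
ee_rot [ 0.0251  1.5637 -0.0589]
ft_force [ 0.1628 -0.2993 -1.471 ]
torque [ 0.0016  0.0042 -0.0118]
gripper_width 0.1289
joints [-6.0000e-03 -2.5310e-01  1.9692e+00 -4.0000e-04  1.4184e+00  7.8100e-02]
linear [ 0.0433  0.0596 -0.0026] roll 0 alt 0.0
pin_grip 0.66 [0.4861 0.1303 0.1058]
fork_hole 0.81 [0.4895 0.1283 0.0712]
gate_grip 0.77 [0.4841 0.0781 0.089 ]
column_mid 0.94 [0.5344 0.063  0.0524]
column_mid 0.69 [0.4787 0.0769 0.0913]
```

View pics/k1.png

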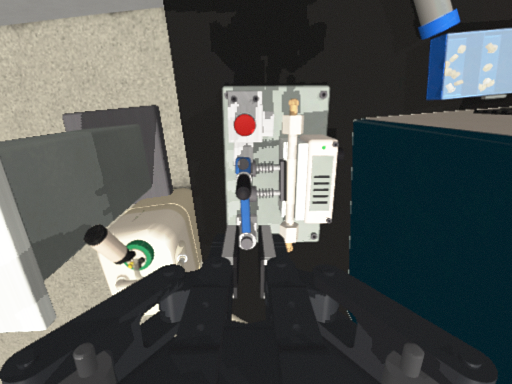

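Request:
{"name": "servo_tool", "arguments": {"targets": [{"gripper": 1, "linear": [0, 0.025, 0], "roll": 0}, {"gripper": 1, "linear": [0, 0.05, 0], "roll": 0}, {"gripper": 1, "linear": [0, 0.06, 0], "roll": 0}, {"gripper": 1, "linear": [0.02, 0.06, 0], "roll": 0}, {"gripper": 1, "linear": [0.045, 0.06, 0], "roll": 0}, {"gripper": 1, "linear": [0.045, 0.06, 0], "roll": 0}, {"gripper": 1, "linear": [0.045, 0.06, 0], "roll": 0}]}}

```text
time_s: 19.05
tcp_pos: [0.4869, 0.1309, 0.138]
ee_rot: [-2.893, 1.566, -2.977]
ft_force: [1.3, 0.1, 0.3]
gripper_width: 0.002
```

```bash
python3 v2.py k2
```

```text
time_s 19.05
tcp_pos [0.4869 0.1309 0.138 ]
ee_rot [-2.8928  1.566  -2.9766]
ft_force [1.3384 0.1465 0.3232]
torque [ 0.0212 -0.003  -0.0044]
gripper_width 0.0018
joints [ 1.1500e-01 -1.6060e-01  1.9775e+00 -2.0000e-04  1.3294e+00  1.9890e-01]
```

View pics/k2c.png

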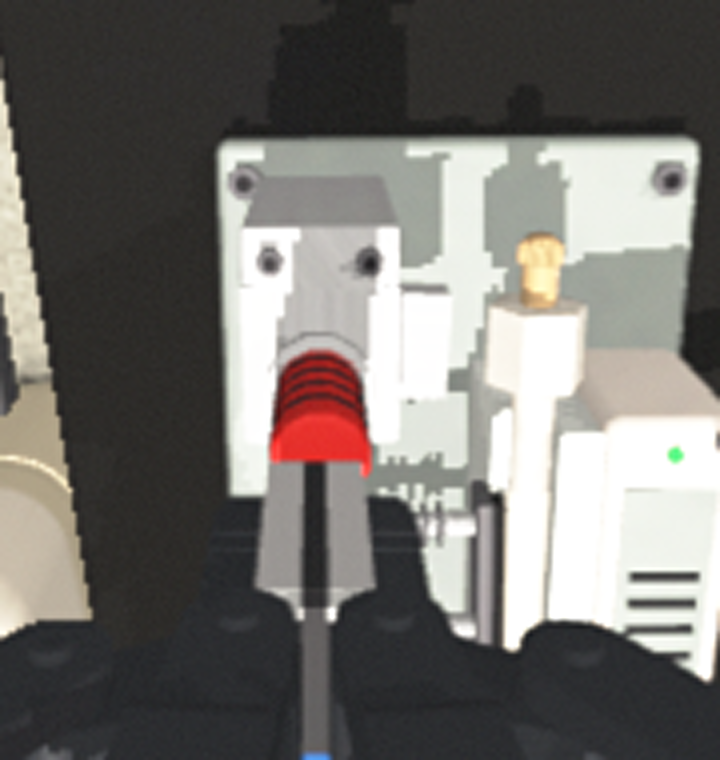

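Request:
{"name": "servo_tool", "arguments": {"targets": [{"gripper": 1, "linear": [0.005, 0, 0.001], "roll": 0}, {"gripper": 1, "linear": [0.01, 0, 0.001], "roll": 0}, {"gripper": 1, "linear": [0.015, 0, 0.001], "roll": 0}, {"gripper": 1, "linear": [0.017, 0, 0.001], "roll": 0}, {"gripper": 1, "linear": [0.018, 0, 0.001], "roll": 0}, {"gripper": 1, "linear": [0.018, 0, 0.001], "roll": 0}]}}

```text
time_s: 19.6
tcp_pos: [0.4893, 0.131, 0.1217]
ee_rot: [-2.93, 1.57, -3.014]
ft_force: [-0.8, -0.2, 0.2]
gripper_width: 0.001
```

Request:
{"name": "servo_tool", "arguments": {"targets": [{"gripper": 1, "linear": [0.001, 0, 0], "roll": 0}, {"gripper": 1, "linear": [0.002, 0, 0], "roll": 0}, {"gripper": 1, "linear": [0.002, 0, 0], "roll": 0}]}}

```text
time_s: 19.85
tcp_pos: [0.4897, 0.1311, 0.1203]
ee_rot: [0.137, 1.57, 0.053]
ft_force: [0.6, -0.5, 0.5]
gripper_width: -0.001
```

Request:
{"name": "servo_tool", "arguments": {"targets": [{"gripper": 1, "linear": [0.0005, 0, 0], "roll": 0}, {"gripper": 1, "linear": [0.001, 0, 0], "roll": 0}, {"gripper": 1, "linear": [0.0015, 0, 0], "roll": 0}, {"gripper": 1, "linear": [0.0015, 0, 0], "roll": 0}]}}

```text
time_s: 20.18
tcp_pos: [0.4899, 0.1311, 0.119]
ee_rot: [0.24, 1.57, 0.156]
ft_force: [-0.8, -0.0, 3.0]
gripper_width: -0.0
```

Request:
{"name": "servo_tool", "arguments": {"targets": [{"gripper": 1, "linear": [0.0005, 0, 0], "roll": 0}, {"gripper": 1, "linear": [0.001, 0, 0], "roll": 0}, {"gripper": 1, "linear": [0.001, 0, 0], "roll": 0}]}}

```text
time_s: 20.43
tcp_pos: [0.4894, 0.1311, 0.1174]
ee_rot: [1.997, 1.571, 1.913]
ft_force: [0.0, -0.7, 3.7]
gripper_width: -0.002
```

Request:
{"name": "servo_tool", "arguments": {"targets": [{"gripper": 1, "linear": [0.0005, 0, 0], "roll": 0}, {"gripper": 1, "linear": [0.001, 0, 0], "roll": 0}, {"gripper": 1, "linear": [0.0015, 0, 0], "roll": 0}, {"gripper": 1, "linear": [0.0015, 0, 0], "roll": 0}]}}

```text
time_s: 20.77
tcp_pos: [0.4893, 0.1311, 0.1156]
ee_rot: [-3.106, 1.57, 3.093]
ft_force: [-0.2, 0.6, 3.1]
gripper_width: -0.003
```

```bash
python3 v2.py k3
```

```text
time_s 20.7667
tcp_pos [0.4893 0.1311 0.1156]
ee_rot [-3.1059  1.5704  3.0933]
ft_force [-0.2231  0.5878  3.0596]
torque [-0.0285  0.0027 -0.0403]
gripper_width -0.0032
joints [ 1.1470e-01 -1.3210e-01  1.9919e+00  1.0000e-04  1.2822e+00  1.9870e-01]
```

View pics/k3c.png

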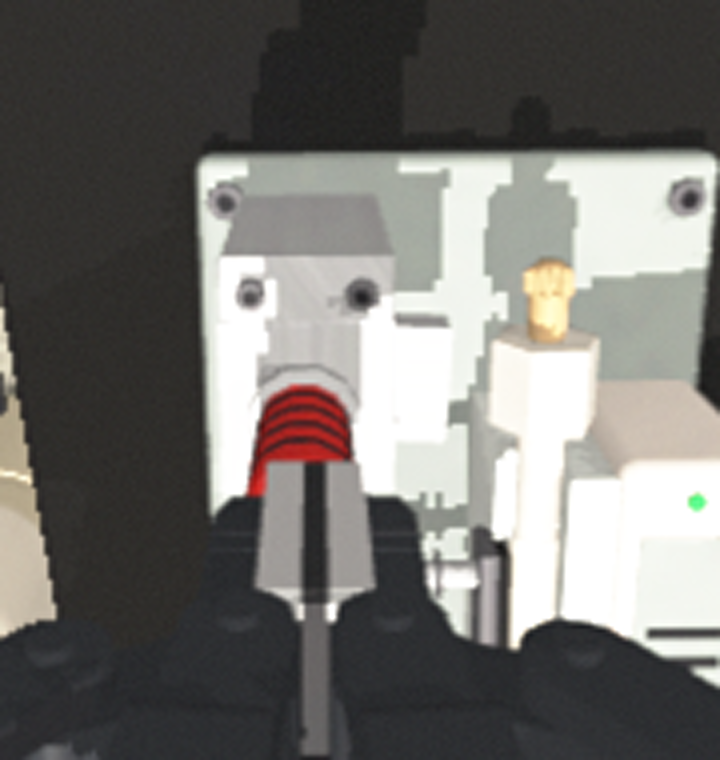

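Request:
{"name": "servo_tool", "arguments": {"targets": [{"gripper": 1, "linear": [0.0005, 0, 0], "roll": 0}, {"gripper": 1, "linear": [0.001, 0, 0], "roll": 0}, {"gripper": 1, "linear": [0.0015, 0, 0], "roll": 0}, {"gripper": 1, "linear": [0.0015, 0, 0], "roll": 0}]}}

```text
time_s: 21.15
tcp_pos: [0.4893, 0.1311, 0.1142]
ee_rot: [-2.966, 1.571, -3.05]
ft_force: [0.1, -0.3, 4.1]
gripper_width: 0.005
```

Request:
{"name": "servo_tool", "arguments": {"targets": [{"gripper": 1, "linear": [0.0005, 0, 0], "roll": 0}, {"gripper": 1, "linear": [0.001, 0, 0], "roll": 0}, {"gripper": 1, "linear": [0.001, 0, 0], "roll": 0}]}}

```text
time_s: 21.4
tcp_pos: [0.4894, 0.1311, 0.1133]
ee_rot: [-2.89, 1.571, -2.974]
ft_force: [-0.3, 0.5, 3.6]
gripper_width: 0.004
```

Request:
{"name": "servo_tool", "arguments": {"targets": [{"gripper": 1, "linear": [0.0005, 0, 0], "roll": 0}, {"gripper": 1, "linear": [0.001, 0, 0], "roll": 0}, {"gripper": 1, "linear": [0.001, 0, 0], "roll": 0}]}}

```text
time_s: 21.65
tcp_pos: [0.4893, 0.131, 0.1122]
ee_rot: [-2.973, 1.57, -3.057]
ft_force: [-0.4, -0.5, 3.5]
gripper_width: -0.004
```

Request:
{"name": "servo_tool", "arguments": {"targets": [{"gripper": 1, "linear": [0.0005, 0, 0], "roll": 0}, {"gripper": 1, "linear": [0.001, 0, 0], "roll": 0}, {"gripper": 1, "linear": [0.001, 0, 0], "roll": 0}]}}

```text
time_s: 21.9
tcp_pos: [0.4893, 0.1311, 0.1112]
ee_rot: [-3.062, 1.571, 3.137]
ft_force: [-0.1, -0.5, 3.3]
gripper_width: 0.001
```

```bash
python3 v2.py k4
```

```text
time_s 21.9
tcp_pos [0.4893 0.1311 0.1112]
ee_rot [-3.0618  1.5706  3.1374]
ft_force [-0.1071 -0.4858  3.2658]
torque [-0.0785  0.009  -0.0177]
gripper_width 0.001
joints [ 0.1147 -0.1268  1.995   0.      1.2736  0.1987]
```

View pics/k4c.png

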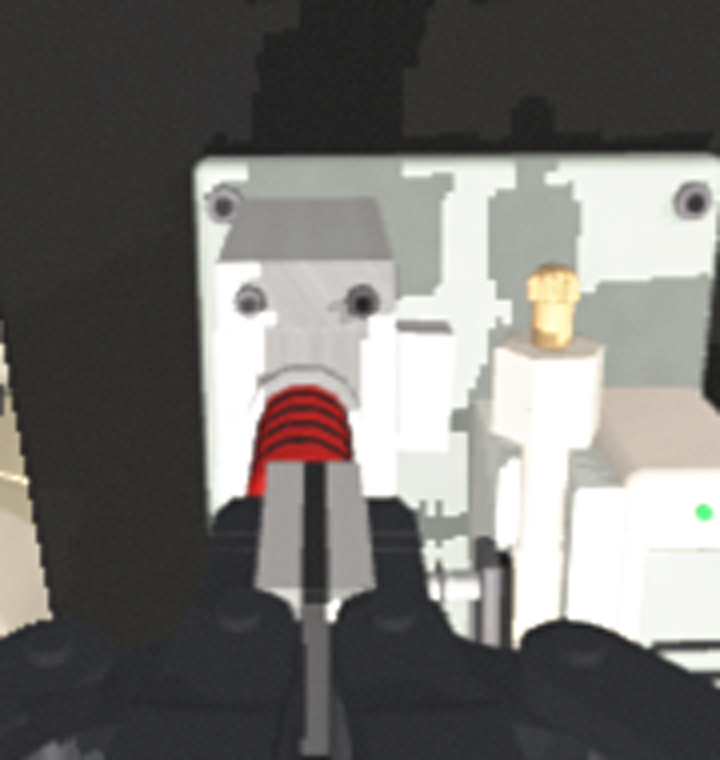

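Request:
{"name": "servo_tool", "arguments": {"targets": [{"gripper": 1, "linear": [0.0005, 0, 0], "roll": 0}, {"gripper": 1, "linear": [0.001, 0, 0], "roll": 0}, {"gripper": 1, "linear": [0.001, 0, 0], "roll": 0}]}}

```text
time_s: 22.2
tcp_pos: [0.4895, 0.1311, 0.1104]
ee_rot: [-0.252, 1.571, -0.336]
ft_force: [1.0, -0.4, 3.8]
gripper_width: -0.002
```

Request:
{"name": "servo_tool", "arguments": {"targets": [{"gripper": 1, "linear": [0.0005, 0, 0], "roll": 0}, {"gripper": 1, "linear": [0.0005, 0, 0], "roll": 0}]}}

```text
time_s: 22.37
tcp_pos: [0.4897, 0.131, 0.1103]
ee_rot: [-0.313, 1.57, -0.397]
ft_force: [-0.9, -1.0, 4.9]
gripper_width: -0.003
```

Request:
{"name": "servo_tool", "arguments": {"targets": [{"gripper": 1, "linear": [0.0005, 0, 0], "roll": 0}, {"gripper": 1, "linear": [0.0008, 0, 0], "roll": 0}, {"gripper": 1, "linear": [0.0008, 0, 0], "roll": 0}]}}

```text
time_s: 22.62
tcp_pos: [0.49, 0.1309, 0.1102]
ee_rot: [-0.301, 1.57, -0.385]
ft_force: [-2.2, -1.8, 8.8]
gripper_width: -0.003
```

```bash
python3 v2.py k5
```

```text
time_s 22.6167
tcp_pos [0.49   0.1309 0.1102]
ee_rot [-0.3008  1.5698 -0.3848]
ft_force [-2.1752 -1.8262  8.829 ]
torque [-0.2725  0.3449  0.0218]
gripper_width -0.0032
joints [ 1.1460e-01 -1.2470e-01  1.9950e+00 -5.0000e-04  1.2705e+00  1.9870e-01]
```

View pics/k5c.png

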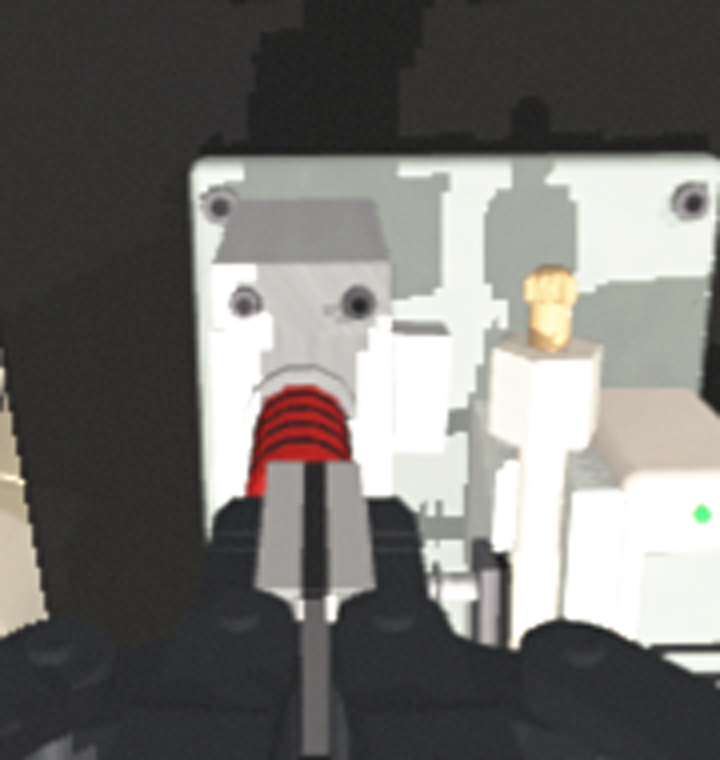

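Request:
{"name": "servo_tool", "arguments": {"targets": [{"gripper": 1, "linear": [0.0005, 0, 0], "roll": 0}, {"gripper": 1, "linear": [0.0005, 0, 0], "roll": 0}]}}

```text
time_s: 22.83
tcp_pos: [0.4902, 0.1309, 0.1102]
ee_rot: [-0.248, 1.569, -0.332]
ft_force: [-2.6, -1.5, 10.1]
gripper_width: 0.002
```

Request:
{"name": "servo_tool", "arguments": {"targets": [{"gripper": 1, "linear": [-0.002, 0, 0], "roll": 0}, {"gripper": 1, "linear": [-0.01, 0, 0], "roll": 0}, {"gripper": 1, "linear": [-0.03, 0, 0], "roll": 0}, {"gripper": 1, "linear": [-0.06, 0, 0], "roll": 0}, {"gripper": 1, "linear": [-0.08, -0.02, 0], "roll": 0}, {"gripper": 1, "linear": [-0.1, -0.05, 0], "roll": 0}, {"gripper": 1, "linear": [-0.1, -0.05, 0], "roll": 0}, {"gripper": 1, "linear": [-0.1, -0.05, 0], "roll": 0}]}}

```text
time_s: 23.5
tcp_pos: [0.4857, 0.0806, 0.2098]
ee_rot: [0.334, 1.569, 0.248]
ft_force: [-0.2, -0.5, 0.2]
gripper_width: 0.003
```

Run:
```python
from h import *
st()
d=snap('wrist','z1.png')
cv2.imwrite('pics/z1c.png',cv2.resize(d['image'][70:260,190:350],None,fx=4,fy=4,interpolation=cv2.INTER_CUBIC))
for c in ('wrist','scene','top'):
  if c!='wrist': d=snap(c,'z_'+c+'.png'); 
  if c=='scene': cv2.imwrite('pics/zs.png',cv2.resize(d['image'][115:225,185:275],None,fx=5,fy=5,interpolation=cv2.INTER_CUBIC))
  for n in ['pin_grip','pin_tip','gate_grip','tongue_screw','column_mid']:
    for f in nets.spot_point(c,n)[:1]: print(c,n,round(f['score'],2),np.round(w(d,f['xyz']),4))
```

```text
time_s 23.5
tcp_pos [0.4857 0.0806 0.2098]
ee_rot [0.3338 1.5685 0.2477]
ft_force [-0.2366 -0.5172  0.2323]
torque [-0.0553  0.0107 -0.005 ]
gripper_width 0.003
joints [ 1.2800e-02 -2.6100e-01  1.9395e+00  5.0000e-04  1.4609e+00  9.8900e-02]
wrist pin_grip 0.85 [0.4882 0.1307 0.0938]
wrist gate_grip 0.67 [0.4802 0.0724 0.091 ]
wrist tongue_screw 0.61 [0.4844 0.0888 0.0646]
wrist column_mid 0.65 [0.4803 0.0047 0.0691]
scene pin_grip 0.58 [0.4879 0.1303 0.089 ]
scene gate_grip 0.66 [0.4816 0.0729 0.0868]
scene tongue_screw 0.57 [0.4816 0.0873 0.0587]
scene column_mid 0.73 [0.5309 0.0655 0.053 ]
top pin_grip 0.69 [0.4829 0.0771 0.0899]
top gate_grip 0.59 [0.4837 0.0742 0.0839]
top tongue_screw 0.49 [0.4832 0.0912 0.0638]
top column_mid 0.41 [0.5325 0.0693 0.0524]
```

View pics/z1c.png

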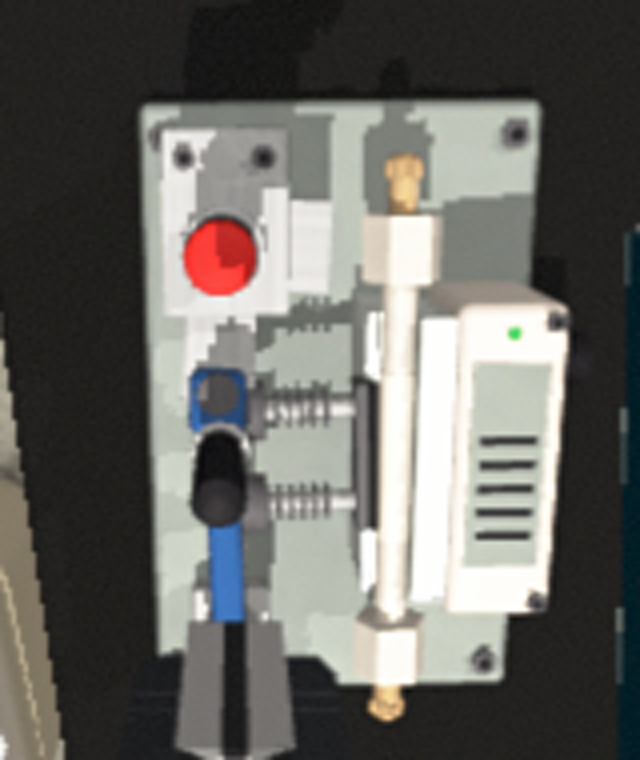

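View pics/zs.png

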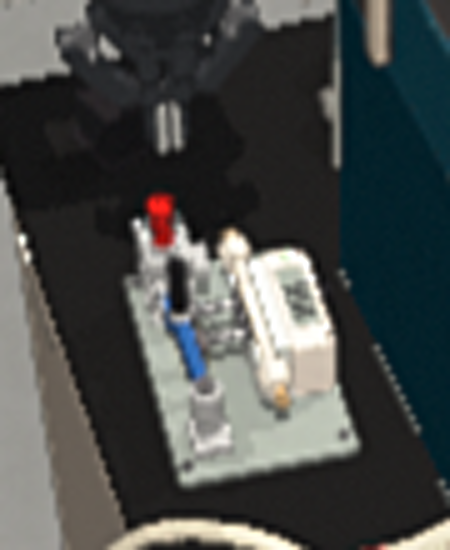

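Run:
```python
from h import *
print(r.sign_off()); st()
```

```text
the job is handed in; nothing more can be done
None
the job is handed in; nothing more can be done
```

The job is done and handed in at about 23.6 s of the 72 s. The gate is closed, the pin is home in the fork, and the gripper is clear of everything.

**What I did**
- **Gate to the shoe:** I swung the gate in by its post with one pad until the shoe met the column. That was 0.12 rad short of the pivot–fork line by camera, with about 1–2 N at the wrist.
- **Pin in the knuckle:** I moved the pin from the holder to the top knuckle and lowered it. It touched the tongue at about 3 N, with the tip about 55 mm above the bench. Then I let go of it.
- **Closing by feel:** I eased the gate on in steps of about 1 mm. The readings at the end of each step stayed near 3.5 N or less. The wrist picture then showed the knob suddenly smaller and upright, so the pin had dropped, and I backed off at once.
- **Pressing home:** I pressed the knob down with closed fingers until it stopped at about 10 N. The fingertips were then 110.2 mm above the bench, where a seated pin should have its knob top at 110 mm.

**Last checks**
- The networks put the knob's centre at 89 mm (scene camera) and 94 mm (wrist camera). Home is 92 mm, so both fit within their error.
- The column lies straight against the shoe, within 1–3 mm of where it started, which is about as close as the networks measure. Bystanders were not measured again; I saw nothing displaced.

**Checks that failed or disagreed**
- I never saw the ball catch's 8–15 N peak. Drag stayed at 3–5 N until the final stop, so the pin probably snapped past between readings. That the pin is home rests on the measured height.
- Two network reports at the end were plainly wrong: the top camera's `pin_grip` landed on the grip post, and the wrist camera's `column_mid` landed on the pivot. I ignored both.

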